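# Fetch the sample rack from behind the reagent bottles and load the shaker

### The arm

A 6-joint arm with a two-finger parallel gripper is mounted at the origin on a cart in front of the work surface, level with it; the furniture and walls round the work are solid. World frame = base frame: x ahead of the robot, y to its left, z up, the work surface at z = 0. Lengths are in m, angles in rad, forces in N, time in s.
With the tool pointing down it reaches from about 0.275 to 0.85 m from the base axis. Payload 19 kg.
Tool frame: the origin (TCP) lies midway between the tips of the shut fingers; the grasp point (between the pads) lies 19 mm behind it; z points along the fingers, y is the line along which they close (so a half turn about z gives the same grasp; the last joint's range is limited). The gripper opens to 85 mm and grips with 20 to 120 N. Pads are 22 mm wide; open, the fingers measure 114 mm over their backs; the gripper's body (76 mm by 85 mm) begins 54 mm behind the grasp point. The pads swing forward as they close: fully open they stand 13 mm farther back than shut.
Start: joints at [1.127, 0.15, 1.437, -0, 1.554, -0.134], TCP at [0.175, 0.548, 0.207] pointing down, gripper open.
Joint ranges: [-2.8, 2.8], [-0.68, 2.1], [0.12, 2.68], [-1.39, 4.53], [0.16, 2.79], [-2.81, 2.81]. Speed limits (rad/s): [1.89, 1.89, 2.22, 3.01, 3.01, 3.01].

### API

Orientations are given as a rotation vector (axis times angle).
In Python, from station import manip gives the robot as it stands.
- The arm moves only by the shell command python3 -m handwheel 'ROWS'. ROWS is JSON, a list of rows, each an object of numbers: "tx", "ty", "tz": the shift along the tool's x, y, z in cm; "ax", "ay", "az": the turn, a rotation vector about the tool's x, y, z in degrees; "jaw": the closure, from -1 (fully open) to 1 (shut). A call has 1 to 10 rows; each row shifts and turns the commanded pose from where the row before left it, along the tool's axes as they then stand; what a row does not reach is not made up. A row lasts 1/10 s, in which the tool goes at most 50 mm and 8.59 degrees, less where a joint would pass 70% of its speed; a pose out of reach is approached as far as the arm can. A call is refused whole if a number of a shift passes 5 or a number of a turn 8.59, either way. A call with a gripper value outside its range is refused whole. The fingers move at their own pace and stop on an object; the grip force is fixed at half the most. Time passes only in rows, so rows that do not move let the fingers close. It gives the time, the measured TCP pose, the force, the opening and the grip force at its end, in the units of the state.
- manip.read_state(): the state, without advancing time (a new reading comes with each control period).
- manip.capture(name): name is "scene" or "side" or "wrist"; returns the picture (420x560x3 uint8, blue, green, red); there is no depth.
- manip.camera_params(name): a dict with "mtx" (3x3 intrinsics, pixels), "dist" ([k1, k2, p1, p2, k3] as OpenCV has them; the pictures are not rectified), "cam_to_world" (4x4, takes a point from camera to world coordinates); the wrist camera has in their place "mount" (4x4, takes a point from camera to tool coordinates, whose origin is the TCP and whose axes are the flange's). Camera axes: x right, y down, z forward; pixel columns grow to the right and rows downward; lengths in m; the calibration is good to about 2 mm. A picture is of the moment at which its call begins: read the wrist's pose just before it. camera_params takes no time and is no camera call.
- manip.close_job(): hands the job in; it is judged then, once.
Trained networks look in the newest picture that a camera, given by its name, has taken for a name from the list of things; names that differ only in an ending like _2 or _b are one class to them, and where a whole thing is asked for, a point or a joint stands for the part that bears it (a point fixed in the world has none). Each returns a list of dicts, best first, with "p" (0 to 1); they miss things now and then, are a little off and sometimes report something else, mostly with a low value. They report only what shows in the picture. A call takes as long as a camera call. They do not tell look-alikes from the thing itself.
- manip.outline_of(camera, label): "region" (420x560 bool, what is visible of it) and "rect" ([left, top, right, bottom] in pixels, round what is visible of it).
The state is a dict: "time_s": time; "joints": joint angles; "qvel": joint speeds; "joint_torque": joint torques, N m; "tcp_pos": TCP position; "ee_rot": TCP orientation; "force": force on the tool from outside, world axes, zero at the start; "moment": the same for the moment, N m; "opening": opening from 0.0 (shut) to 1.0 (fully open); "grasp_force": force on a finger pad.
Only numpy, scipy, OpenCV 4.12 (cv2) and the standard library are available. Lean on these libraries where they do the work, as an engineer would, in place of code of your own. Each camera call takes 0.05 s, during which the arm holds its last target. There are 200 camera calls.

### The job

The blue rack of sample cuvettes is boxed in at the back of the grey bottle station. Stand all three reagent bottles out of the way in the white spill tray, then set the rack flat on the shaker's mat, inside the raised lip with its long side along the platform, and after that stand each bottle upright back in the very bay it came from. Knock nothing over, and leave the green slide box and the tape roll where they are.

Things in the scene. Friction and masses are not known exactly. Their poses are not given: they have to be found in the camera images.
- bottle_wide_mid (a point): widest of the three bottles in the station: white, round, 62 mm in diameter, 117 mm high with its red cap (cap 44 mm wide, the top 21 mm; the straight body ends 77 mm above the underside). The point is on its axis half-way up, 58.5 mm above its underside; z up along its axis. About 0.28 kg
- bottle_tall_mid (a point): tallest of the three bottles in the station: white, round, 60 mm in diameter, 124 mm high with its white cap (cap 43 mm wide, the top 22 mm; the straight body ends 82 mm above the underside). The point is on its axis half-way up, 62 mm above its underside; z up along its axis. About 0.28 kg
- bottle_small_mid (a point): smallest of the three bottles in the station: white, round, 53 mm in diameter, 104 mm high with its green cap (cap 38 mm wide, the top 18 mm; the straight body ends 69 mm above the underside). The point is on its axis half-way up, 52 mm above its underside; z up along its axis. About 0.18 kg
- rack_mid (a point): blue cuvette rack, 150 mm long (y), 52 mm wide (x), 34 mm high, with clear cuvettes fast in it up to 49 mm above its underside. The point is its middle, 17 mm above the underside. Its long sides are open but for a top rail 24 to 30 mm above the underside and a 4 mm base: grip it across the width, midway along, on that rail. About 0.12 kg
- station: grey moulded bottle station, fixed, 148 mm deep (x, +x is the back), 244 mm wide (y), floor 4 mm up, ribs 4 mm thick up to 14 mm. Origin: middle of its underside. In front three bottle bays, 76 x 76 mm inside, centred at x = -32, y = -80, 0, +80 mm, one bottle in each at the start; behind them, centred at x = +40, y = 0, the rack's bay, 60 mm deep. Bottles leave no finger room before the rack
- spill_tray: white plastic spill tray on the bench, fixed, 170 x 170 mm (182 mm over its flange), floor 3 mm up, rim 18 mm up. Origin: middle of its underside. It is 164 mm wide inside: three bottles fit with their axes at (x, y) = (-41, -41), (-41, +41), (+41, 0) mm, or mirrored at (+41, -41), (+41, +41), (-41, 0)
- shaker: white orbital shaker, fixed, at rest, two black knobs on its front (-x). Origin: at bench level under the middle of its mat. On top an aluminium platform, 96 mm (x) by 178 mm (y), with a black mat whose surface is 68 mm up, inside a lip that rises to 76 mm and leaves 90 mm (x) by 172 mm (y). The rack goes there with its long side along y. Shaker and spill tray swap places between starts
- slide_box: bystander: closed green slide box, 82 x 92 x 30 mm, loose, on the bench in front of the shaker and tray. Origin: middle of its underside
- tape: bystander: roll of beige label tape, 53 mm in diameter, 18 mm high, loose, lying flat near the left (+y) end of the station. Origin: middle of its underside
Not all that is in view belongs to the job. What is shaped like the part that bears bottle_tall_mid but pink is not meant.

How it is judged:
By the outcome, as a careful person would: the job done as asked, in the order asked, and still so for the second after the job is handed in, with the robot touching nothing.
It also fails if it takes over 131 s, if anything falls off the work surface, if the arm or the gripper's body presses on something with over 40 N, if the wrist force passes 120 N, or if a joint passes its speed limit or range.

## Working session

There is one attempt and no reset: what is moved stays moved. The work goes in short steps, Python scripts to look and compute and a shell command to move; the robot and the scene stay as the last step left them, time stands still between calls to the robot, and variables do not carry over. Pictures are saved under pics/ and viewed, at most 14 in all, crops included, and the job is handed in when it is done.

```bash
ls; mkdir -p pics; python3 - <<'E'
from station import manip
import cv2,numpy as np
np.set_printoptions(precision=4,suppress=True)
s=manip.read_state();print(s)
for c in("scene","side","wrist"):
    im=manip.capture(c);cv2.imwrite(f"pics/{c}0.png",im)
    p=manip.camera_params(c);print(c,{k:np.array(v) for k,v in p.items()})
    for l in("bottle_wide_mid","bottle_tall_mid","bottle_small_mid","rack_mid","station","spill_tray","shaker","slide_box","tape"):
        print(l,[(round(d["p"],2),d["rect"]) for d in manip.outline_of(c,l)])
E
```

```text
pics
{'time_s': 0.0, 'joints': array([ 1.127 ,  0.151 ,  1.438 ,  0.    ,  1.5538, -0.134 ]), 'qvel': array([ 0.0014,  0.0022, -0.0009, -0.0012,  0.0011, -0.    ]), 'joint_torque': array([  0.0014, -71.3085, -57.088 ,  -0.0002,   0.0089,  -0.    ]), 'tcp_pos': array([0.1752, 0.5474, 0.2064]), 'ee_rot': array([-0.4847, -3.1036,  0.0017]), 'force': array([-0.3829,  1.1292, -0.5662]), 'moment': array([-0.0112,  0.0119,  0.0466]), 'grasp_force': 0.0, 'opening': 0.9988919128064249}
scene {'mtx': array([[419.5116,   0.    , 278.1822],
       [  0.    , 419.5116, 218.5181],
       [  0.    ,   0.    ,   1.    ]]), 'dist': array([-0.0734,  0.    ,  0.    ,  0.    ,  0.    ]), 'cam_to_world': array([[ 0.7468, -0.436 ,  0.5021,  0.0307],
       [-0.6648, -0.4712,  0.5796, -0.2292],
       [-0.0161, -0.7667, -0.6418,  0.6608],
       [ 0.    ,  0.    ,  0.    ,  1.    ]])}
bottle_wide_mid [(0.79, [367.6, 227.4, 403.5, 283.0])]
bottle_tall_mid [(0.93, [192.3, 150.0, 219.5, 202.7]), (0.57, [355.6, 200.4, 386.7, 258.3])]
bottle_small_mid [(0.69, [387.1, 258.7, 419.9, 312.2])]
rack_mid [(0.63, [402
[... 1212 characters left out ...]
(0.88, [193.6, 193.5, 232.3, 234.8])]
tape []
wrist {'mtx': array([[292.698 ,   0.    , 276.5538],
       [  0.    , 292.698 , 209.1727],
       [  0.    ,   0.    ,   1.    ]]), 'dist': array([-0.0295,  0.    ,  0.    ,  0.    ,  0.    ]), 'mount': array([[-0.0016, -0.9565, -0.2916,  0.0749],
       [ 1.    , -0.0015, -0.0003, -0.0001],
       [-0.0001, -0.2916,  0.9565, -0.1665],
       [ 0.    ,  0.    ,  0.    ,  1.    ]])}
bottle_wide_mid []
bottle_tall_mid [(0.84, [322.1, 338.5, 359.0, 368.3])]
bottle_small_mid []
rack_mid []
station []
spill_tray [(0.72, [186.6, 345.0, 222.2, 364.3])]
shaker [(0.79, [80.8, 376.4, 137.9, 416.2])]
slide_box [(0.66, [119.6, 290.8, 201.8, 345.2])]
tape []
```

View pics/scene0.png

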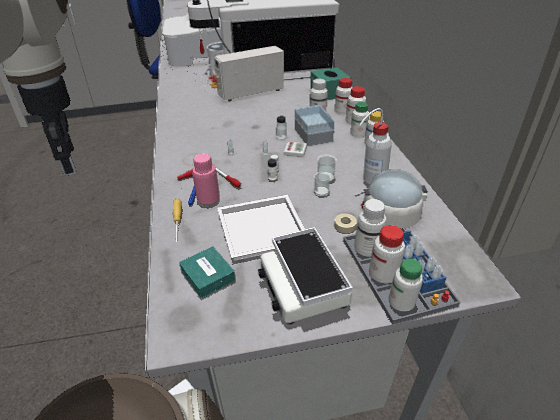

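View pics/side0.png

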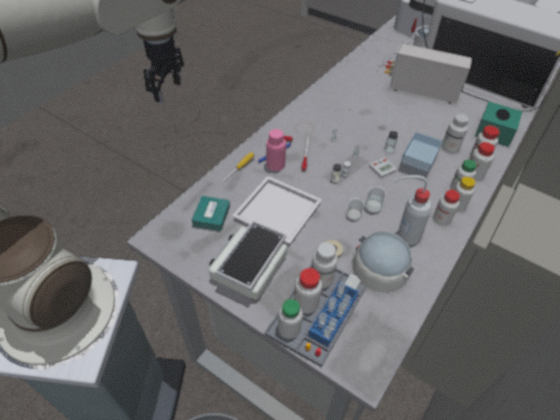

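Scene and side agree: the green (small) bottle is at the near end (405,285), red (wide) in the middle (388,255) and the tall white one at the far end (371,228). The rack sits behind them, at about (425,262). The tray is at (262,228), the shaker's mat at (311,265). The pink decoy is at (205,180). Next I'll fit poses by silhouette.

```bash
cat > h.py <<'E'
from station import manip
import cv2,numpy as np
from scipy.optimize import minimize
from scipy.spatial.transform import Rotation as R
np.set_printoptions(precision=4,suppress=True)
def cam(c,s=None):
    p=manip.camera_params(c)
    if "mount" in p:
        s=s or manip.read_state();T=np.eye(4);T[:3,:3]=R.from_rotvec(s["ee_rot"]).as_matrix();T[:3,3]=s["tcp_pos"];M=T@np.array(p["mount"])
    else: M=np.array(p["cam_to_world"])
    return np.array(p["mtx"]),np.array(p["dist"]),M
def proj(C,P):
    K,d,M=C;W=np.linalg.inv(M)
    return cv2.projectPoints(np.asarray(P,float).reshape(-1,3),cv2.Rodrigues(W[:3,:3])[0],W[:3,3],K,d)[0].reshape(-1,2)
def ray(C,uv,z):
    K,d,M=C
    q=cv2.undistortPoints(np.asarray(uv,float).reshape(-1,1,2),K,d).reshape(-1,2)
    D=np.c_[q,np.ones(len(q))]@M[:3,:3].T
    return M[:3,3]+D*((z-M[2,3])/D[:,2])[:,None]
def place(P,x,y,a):
    c,s=np.cos(a),np.sin(a);P=np.asarray(P,float)
    return np.c_[x+c*P[:,0]-s*P[:,1],y+s*P[:,0]+c*P[:,1],P[:,2]]
def hullmask(uv):
    m=np.zeros((420*4,560*4),np.uint8);h=cv2.convexHull(((uv+.5)*4).astype(np.int32).reshape(-1,1,2));cv2.fillConvexPoly(m,h,1);return m.astype(bool)
def up(m): return cv2.resize(m.astype(np.uint8),(2240,1680),interpolation=cv2.INTER_NEAREST).astype(bool)
def fit(model,views,x0,rot=True):
    """views: list of (C,mask); maximise IoU"""
    V=[(C,up(m)) for C,m in views]
    def f(v):
        a=v[2]*.01 if rot else 0;t=0
        for C,m in V:
            h=hullmask(proj(C,place(model,v[0]/1e3,v[1]/1e3,a)));t-=(h&m).sum()/(h|m).sum()
        return t/len(V)
    x=np.array(x0,float)*[1e3,1e3,100][:len(x0)]
    for st in (20,5):
        S=np.vstack([x]+[x+st*e for e in np.eye(len(x))])
        r=minimize(f,x,method="Nelder-Mead",options=dict(initial_simplex=S,xatol=.1,fatol=1e-4));x=r.x
    return x/np.array([1e3,1e3,100])[:len(x)],-r.fun
def cyl(d,h,dc,hc,hb,z0):
    t=np.linspace(0,6.283,24);o=[]
    for r,z in((d/2,0),(d/2,hb),(dc/2,h-hc),(dc/2,h)): o.append(np.c_[r*np.cos(t),r*np.sin(t),np.full(24,z+z0)])
    return np.vstack(o)/1e3
def box(x,y,z0,z1): return np.array([[a*x/2,b*y/2,z] for a in(-1,1) for b in(-1,1) for z in(z0,z1)])/1e3
E
python3 - <<'E'
from h import *
Cs={c:cam(c) for c in("scene","side")}
im={c:manip.capture(c) for c in Cs}
def best(c,l,i=0): return manip.outline_of(c,l)[i]["region"]
def start(m,c,z): 
    v,u=np.nonzero(m);return ray(Cs[c],[[u.mean(),v.mean()]],z)[0][:2]
def go(name,model,ms,z,rot):
    x0=list(start(ms[0],"scene",z))+([0.0] if rot else [])
    for vs in ([0,1],[0],[1]):
        print(name,vs,*fit(model,[(Cs[["scene","side"][i]],ms[i]) for i in vs],x0,rot))
T=box(182,182,17,18);T=np.vstack([T,box(160,160,0,1)])
go("tray",T,[best(c,"spill_tray") for c in Cs],.01,True)
go("slide",box(82,92,0,30),[best(c,"slide_box") for c in Cs],.015,True)
for n,d,i in(("bottle_wide_mid",(62,117,44,21,77,4),0),("bottle_small_mid",(53,104,38,18,69,4),0)):
    go(n,cyl(*d),[best(c,n) for c in Cs],.05,False)
go("tall",cyl(60,124,43,22,82,4),[best("scene","bottle_tall_mid",1),best("side","bottle_tall_mid",0)],.06,False)
# mat: dark region
for c in Cs:
    m=best(c,"shaker");g=im[c].max(2);k=((g<60)&cv2.erode(m.astype(np.uint8),np.ones((3,3)))>0).astype(np.uint8)
    n,L,st,ce=cv2.connectedComponentsWithStats(k);j=1+st[1:,4].argmax();q=(L==j);print(c,"mat px",st[j])
    x0=list(ray(Cs[c],[ce[j]],.068)[0][:2])+[0.];print(fit(box(90,172,68,68.1),[(Cs[c],q)],x0))
for n,x in (("st",(345,225,475,330)),):
    a=im["scene"][x[1]:x[3],x[0]:x[2]];cv2.imwrite("pics/st1.png",cv2.resize(a,None,fx=5,fy=5,interpolation=cv2.INTER_CUBIC))
a=im["side"][265:375,260:370];cv2.imwrite("pics/st2.png",cv2.resize(a,None,fx=5,fy=5,interpolation=cv2.INTER_CUBIC))
E
```

```text
tray [0, 1] [ 0.494   0.3691 -0.4327] 0.863545894995904
tray [0] [ 0.4928  0.3646 -0.4296] 0.8328585714718628
tray [1] [ 0.494   0.371  -0.4472] 0.9106121985385984
slide [0, 1] [ 0.3116  0.3302 -0.094 ] 0.9476636442077333
slide [0] [ 0.311   0.3278 -0.0915] 0.9659244381341552
slide [1] [ 0.3115  0.332  -0.1063] 0.9563341387642389
bottle_wide_mid [0, 1] [0.589  0.0816] 0.9051886620137851
bottle_wide_mid [0] [0.5887 0.0809] 0.9378273230585067
bottle_wide_mid [1] [0.5888 0.0836] 0.8792531844355261
bottle_small_mid [0, 1] [0.555  0.0088] 0.9005958022186662
bottle_small_mid [0] [0.5555 0.009 ] 0.9128593715177179
bottle_small_mid [1] [0.5547 0.0121] 0.9010471204188482Traceback (most recent call last):
  File "<stdin>", line 16, in <module>
  File "<stdin>", line 4, in best
IndexError: list index out of range
```

```bash
python3 - <<'E'
from h import *
Cs={c:cam(c) for c in("scene","side")}
im={c:manip.capture(c) for c in Cs}
def best(c,l,i=0):
    o=manip.outline_of(c,l)
    if l=="bottle_tall_mid":
        o=sorted(o,key=lambda d:-d["rect"][3])
    return o[0]["region"]
ms=[best(c,"bottle_tall_mid") for c in Cs]
for i,c in enumerate(Cs):
    if ms[i].sum(): print(c,"tall",fit(cyl(60,124,43,22,82,4),[(Cs[c],ms[i])],[.62,.15],False))
for c,x0 in (("scene",(.44,.2,-.43)),("side",(.44,.2,-.43))):
    m=best(c,"shaker");g=im[c].max(2);k=((g<70)&m).astype(np.uint8)
    n,L,st,ce=cv2.connectedComponentsWithStats(k);j=1+st[1:,4].argmax();q=(L==j)
    x0=list(ray(Cs[c],[ce[j]],.068)[0][:2])+[-.43];print(c,"mat",st[j],fit(box(90,172,68,68.1),[(Cs[c],q)],x0))
    print(c,"station outl",manip.outline_of(c,"station")[0]["rect"])
a=im["scene"][190:330,210:470];cv2.imwrite("pics/st1.png",cv2.resize(a,(780,420),interpolation=cv2.INTER_CUBIC))
a=im["side"][175:375,190:370];cv2.imwrite("pics/st2.png",cv2.resize(a,(540,600),interpolation=cv2.INTER_CUBIC))
E
```

```text
scene tall (array([0.624 , 0.1539]), np.float64(0.8520233125284173))
side tall (array([0.6232, 0.1563]), np.float64(0.7451300665456745))
scene mat [ 276  233   70   66 2514] (array([ 0.4523,  0.1695, -0.3892]), np.float64(0.8600025664057488))
scene station outl [339.0, 227.6, 461.7, 324.6]
side mat [ 223  228   56   55 1581] (array([ 0.4495,  0.1723, -0.3726]), np.float64(0.740693008406315))
side station outl [263.3, 267.5, 366.7, 370.5]
```

View pics/st1.png

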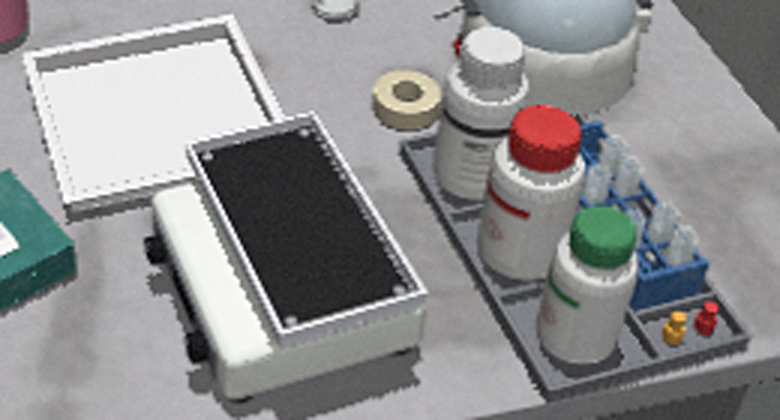

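View pics/st2.png

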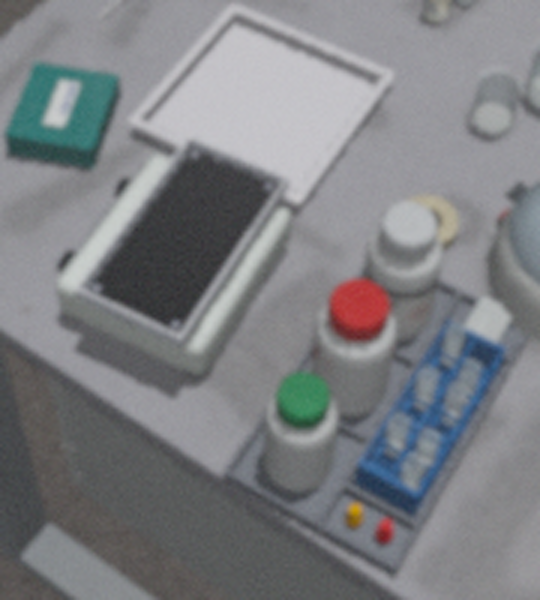

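The crops show these outlines:
- **Shaker platform:** corners at crop1 (188,147), (318,113), (426,293) and (277,334).
- **Station:** front edge from (402,147) to (545,390), right corner at (747,335).
- **Tray:** corners at (24,58), (235,15) and (68,208).

Next step is to triangulate these corners from both views.

```bash
python3 - <<'E'
from h import *
from scipy.optimize import least_squares
Cs={c:cam(c) for c in("scene","side")}
f1=lambda p:(np.array(p)+.5)/3-.5+[210,190]
f2=lambda p:(np.array(p)+.5)/3-.5+[190,175]
def pose(name,model,pix,x0):
    def r(v):
        o=[]
        for c,i,p in pix: o.append(proj(Cs[c],place([model[i]],*v))[0]-(f1 if c=="scene" else f2)(p))
        return np.ravel(o)
    s=least_squares(r,x0,loss="soft_l1");print(name,s.x,"res px",np.abs(s.fun).round(1))
M=lambda x,y,z:np.array([[x/2,y/2,z],[x/2,-y/2,z],[-x/2,-y/2,z],[-x/2,y/2,z]])/1e3  # 0 back-left,1 back-right(-y),2 front-right,3 front-left
S="scene";D="side"
pose("platform",M(96,178,76),[(S,3,(188,147)),(S,0,(318,113)),(S,1,(426,293)),(S,2,(277,334)),(D,3,(190,140)),(D,0,(288,182)),(D,1,(178,338)),(D,2,(80,287))],(.45,.17,-.38))
pose("tray",M(182,182,18),[(S,3,(24,55)),(S,0,(235,15)),(S,2,(68,205)),(D,3,(236,6)),(D,0,(393,76)),(D,2,(132,122))],(.49,.37,-.4))
pose("station",M(244*0+148,244,14),[(S,3,(402,145)),(S,2,(545,383)),(S,1,(747,328)),(D,2,(232,465)),(D,1,(395,567))],(.6,.07,-.4))
E
```

```text
platform [ 0.4481  0.1628 -0.4137] res px [0.2 1.8 0.3 0.5 0.2 0.5 0.2 0.4 0.3 1.2 0.8 0.7 0.  1.1 2.5 0.6]
tray [ 0.4948  0.3633 -0.4465] res px [0.1 0.4 0.  0.2 0.1 0.3 0.8 0.2 1.5 0.  1.1 0.8]
station [ 0.6214  0.0704 -0.4674] res px [0.4 4.2 0.2 0.  0.7 0.8 1.6 0.2 1.4 0.3]
```

```bash
cat >> h.py <<'E'
def goto(p,yaw,s=None):
    """print shift in tool axes (cm) after the turn az (deg) is done; tool y at angle yaw in world"""
    s=s or manip.read_state();m=R.from_rotvec(s["ee_rot"]).as_matrix()
    a=np.arctan2(m[1,1],m[0,1]);dz=-np.degrees((yaw-a+np.pi)%(2*np.pi)-np.pi)
    y=np.array([np.cos(yaw),np.sin(yaw),0]);z=np.array([0,0,-1.]);x=np.cross(y,z)
    d=(np.array(p)-s["tcp_pos"])*100
    print("t",round(s["time_s"],2),"tcp",s["tcp_pos"],"tilt",np.degrees(np.arccos(-m[2,2])).round(2),"| az %.2f | tx %.2f ty %.2f tz %.2f"%(dz,d@x,d@y,d@z),"open %.3f gf %.1f F"%(s["opening"],s["grasp_force"]),s["force"].round(1))
E
python3 -m handwheel '[{"az":8.2,"tz":-1},{"az":8.2,"tz":-1},{"az":8.2,"tz":-1},{"az":8.2,"tz":-1},{"az":8.2,"tz":-1},{"az":8.2,"tz":-1},{"az":8.2,"tz":-1},{"az":8.2,"tz":-1},{"az":8.2,"tz":-1},{"az":8.2,"tz":-1}]'
python3 -m handwheel '[{"az":8.2},{"az":8.1},{}]'
python3 -c "
from h import *
goto([.53,.11,.31],-.45)"
```

```text
t 2.45 tcp [0.1753 0.5476 0.207 ] tilt 0.01 | az 98.03 | tx -23.97 ty 50.97 tz -10.30 open 1.000 gf 0.0 F [-0.4 -0.3 -0.3]validation failed for argument at $[0]...
validation failed for argument at $[0]...
```

```bash
python3 -m handwheel '[{"tx":0,"ty":0,"tz":-1.0,"ax":0,"ay":0,"az":8.2,"jaw":-1}]'; echo; python3 -m handwheel --help | head -20
```

```text
time_s: 2.55
tcp_pos: [0.1751, 0.5472, 0.2159]
ee_rot: [-0.705, -3.061, 0.003]
force: [0.4, -0.6, -0.6]
opening: 0.999
grasp_force: 0.0
invalid input: not JSON, or not a number
```

```bash
python3 -m handwheel '[{"tz":-1.0,"az":8.2,"jaw":-1},{"tz":-1,"az":8.2,"jaw":-1}]'
```

```text
validation failed for argument at $[0]...
```

```bash
python3 -m handwheel '[{"tx":0,"ty":0,"tz":-1,"ax":0,"ay":0,"az":8.2,"jaw":-1},{"tx":0,"ty":0,"tz":-1,"ax":0,"ay":0,"az":8.2,"jaw":-1},{"tx":0,"ty":0,"tz":-1,"ax":0,"ay":0,"az":8.2,"jaw":-1},{"tx":0,"ty":0,"tz":-1,"ax":0,"ay":0,"az":8.2,"jaw":-1},{"tx":0,"ty":0,"tz":-1,"ax":0,"ay":0,"az":8.2,"jaw":-1},{"tx":0,"ty":0,"tz":-1,"ax":0,"ay":0,"az":8.2,"jaw":-1},{"tx":0,"ty":0,"tz":-1,"ax":0,"ay":0,"az":8.2,"jaw":-1},{"tx":0,"ty":0,"tz":-1,"ax":0,"ay":0,"az":8.2,"jaw":-1},{"tx":0,"ty":0,"tz":-1,"ax":0,"ay":0,"az":8.2,"jaw":-1},{"tx":0,"ty":0,"tz":0,"ax":0,"ay":0,"az":8.2,"jaw":-1}]'
python3 -m handwheel '[{"tx":0,"ty":0,"tz":0,"ax":0,"ay":0,"az":7.9,"jaw":-1},{"tx":-2.2,"ty":4.5,"tz":0,"ax":0,"ay":0,"az":0,"jaw":-1},{"tx":-2.2,"ty":4.5,"tz":0,"ax":0,"ay":0,"az":0,"jaw":-1},{"tx":-2.2,"ty":4.5,"tz":0,"ax":0,"ay":0,"az":0,"jaw":-1},{"tx":-2.2,"ty":4.5,"tz":0,"ax":0,"ay":0,"az":0,"jaw":-1},{"tx":-2.2,"ty":4.5,"tz":0,"ax":0,"ay":0,"az":0,"jaw":-1},{"tx":-2.2,"ty":4.5,"tz":0,"ax":0,"ay":0,"az":0,"jaw":-1},{"tx":-2.2,"ty":4.5,"tz":0,"ax":0,"ay":0,"az":0,"jaw":-1},{"tx":-2.2,"ty":4.5,"tz":0,"ax":0,"ay":0,"az":0,"jaw":-1},{"tx":0,"ty":0,"tz":0,"ax":0,"ay":0,"az":0,"jaw":-1}]'
python3 -c "
from h import *
goto([.53,.11,.31],-.45)"
```

```text
time_s: 3.55
tcp_pos: [0.1754, 0.5479, 0.3084]
ee_rot: [-2.546, -1.84, -0.002]
force: [-0.5, 0.3, -0.5]
opening: 0.999
grasp_force: 0.0
time_s: 4.55
tcp_pos: [0.4249, 0.2285, 0.3066]
ee_rot: [2.666, 1.66, -0.001]
force: [-1.0, 1.0, 0.0]
opening: 1.0
grasp_force: 0.0
t 4.55 tcp [0.4249 0.2285 0.3066] tilt 0.08 | az -0.40 | tx -6.10 ty 14.62 tz -0.34 open 1.000 gf 0.0 F [-1.  1.  0.]
```

```bash
python3 -c "
from h import *
np.save('s1.npy',manip.read_state(),allow_pickle=True);cv2.imwrite('pics/w1.png',manip.capture('wrist'))"
python3 -m handwheel '[{"tx":-1.4,"ty":3.6,"tz":0,"ax":0,"ay":0,"az":0,"jaw":-1},{"tx":-1.4,"ty":3.6,"tz":0,"ax":0,"ay":0,"az":0,"jaw":-1},{"tx":-1.4,"ty":3.6,"tz":0,"ax":0,"ay":0,"az":0,"jaw":-1},{"tx":-1.4,"ty":3.6,"tz":0,"ax":0,"ay":0,"az":0,"jaw":-1},{"tx":0,"ty":0,"tz":0,"ax":0,"ay":0,"az":0,"jaw":-1},{"tx":0,"ty":0,"tz":0,"ax":0,"ay":0,"az":0,"jaw":-1}]'
python3 -c "
from h import *
goto([.53,.11,.31],-.45)
s=manip.read_state();np.save('s2.npy',s,allow_pickle=True);im=manip.capture('wrist');cv2.imwrite('pics/w2.png',im)
cv2.imwrite('pics/w12.png',np.vstack([cv2.resize(cv2.imread('pics/w1.png')[:,:],(400,300)),cv2.resize(im,(400,300))]))
"
```

```text
time_s: 5.2
tcp_pos: [0.5272, 0.1202, 0.3067]
ee_rot: [-2.662, -1.668, 0.001]
force: [-1.3, 0.2, 0.1]
opening: 1.003
grasp_force: 0.0
t 5.2 tcp [0.5272 0.1202 0.3067] tilt 0.04 | az -0.08 | tx -0.80 ty 0.70 tz -0.33 open 1.003 gf 0.0 F [-1.3  0.2  0.1]
```

View pics/w1.png

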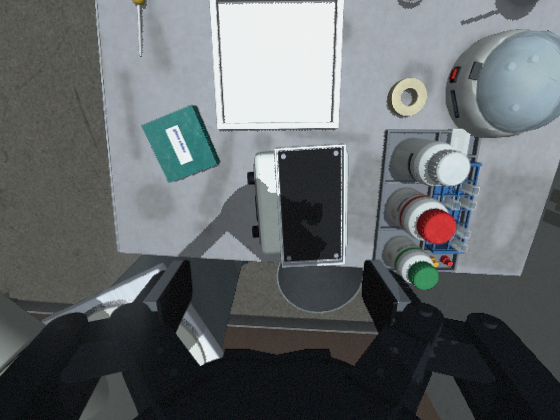

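View pics/w2.png

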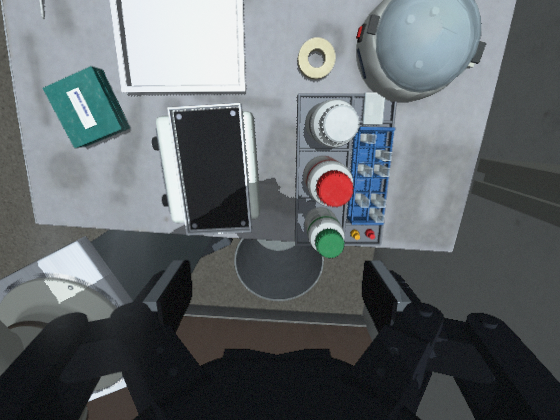

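w1 and w2 show the whole row from above. In w2 the station corners are (298,95), (395,95), (381,244) and (296,242), and the platform corners are (168,107), (242,103), (251,231) and (187,236). The caps are white (336,120), red (334,188) and green (330,243). In w1 the tray's near corners are (217,129) and (340,129).

```bash
python3 - <<'E'
from h import *
from scipy.optimize import least_squares
C={"scene":cam("scene"),"side":cam("side")}
for i in(1,2): C["w%d"%i]=cam("wrist",np.load(f"s{i}.npy",allow_pickle=True).item())
f={"scene":lambda p:(np.array(p)+.5)/3-.5+[210,190],"side":lambda p:(np.array(p)+.5)/3-.5+[190,175],"w1":np.array,"w2":np.array}
def pose(name,model,pix,x0):
    def r(v): return np.ravel([proj(C[c],place([model[i]],*v))[0]-f[c](p) for c,i,p in pix])
    s=least_squares(r,x0,loss="soft_l1");print(name,s.x,"res px",np.abs(s.fun).round(1));return s.x
M=lambda x,y,z:np.array([[x/2,y/2,z],[x/2,-y/2,z],[-x/2,-y/2,z],[-x/2,y/2,z]])/1e3
S="scene";D="side"
pl=[("w2",3,(168,107)),("w2",0,(242,103)),("w2",1,(251,231)),("w2",2,(187,236)),("w1",3,(275,150)),("w1",0,(346,145)),("w1",1,(347,265)),("w1",2,(280,267))]
pose("platform w",M(96,178,76),pl,(.45,.17,-.4))
pose("platform all",M(96,178,76),pl+[(S,3,(188,147)),(S,0,(318,113)),(S,1,(426,293)),(S,2,(277,334)),(D,3,(190,140)),(D,0,(288,182)),(D,1,(178,338)),(D,2,(80,287))],(.45,.17,-.38))
tr=[("w1",2,(217,129)),("w1",1,(340,129)),("w2",2,(120,91)),("w2",1,(245,93))]
pose("tray w",M(182,182,18),tr,(.49,.37,-.4))
pose("tray all",M(182,182,18),tr+[(S,3,(24,55)),(S,0,(235,15)),(S,2,(68,205)),(D,3,(236,6)),(D,0,(393,76)),(D,2,(132,122))],(.49,.37,-.4))
st=[("w2",3,(298,95)),("w2",0,(395,95)),("w2",1,(381,244)),("w2",2,(296,242)),("w1",3,(388,130)),("w1",0,(481,130))]
pose("station w",M(148,244,14),st,(.6,.07,-.4))
x=pose("station all",M(148,244,14),st+[(S,3,(402,145)),(S,2,(545,383)),(S,1,(747,328)),(D,2,(232,465)),(D,1,(395,567))],(.6,.07,-.4))
print("bays",place([[-.032,.08,0],[-.032,0,0],[-.032,-.08,0],[.04,0,0]],*x)[:,:2])
for i,a,q in(("w1","w",(434,227)),("w2","w",(334,188))): pass
im={"w1":cv2.imread("pics/w1.png"),"w2":cv2.imread("pics/w2.png")}
for k in im:
    h=cv2.cvtColor(im[k],cv2.COLOR_BGR2HSV);b,g,r=[im[k][...,j].astype(int) for j in range(3)]
    for n,m,z,x0 in(("red",(r>120)&(g<80),.121,(.59,.085)),("green",(g>r+40)&(g>b+30),.108,(.555,.01))):
        m=m.copy();m[:,:280]=0
        nn,L,stt,ce=cv2.connectedComponentsWithStats(m.astype(np.uint8));j=1+stt[1:,4].argmax()
        dc,hc,zt=((44,21,121) if n=="red" else (38,18,108))
        print(k,n,stt[j],fit(cyl(dc,hc,dc,hc/2,hc/2,zt-hc),[(C[k],L==j)],x0,False))
print("white",ray(C["w2"],[[336,120]],.128),ray(C["w1"],[[452,168]],.128))
E
```

```text
platform w [ 0.4486  0.1628 -0.4027] res px [0.4 0.6 0.5 0.2 0.8 1.6 0.6 0.4 0.  1.6 0.9 0.5 1.7 0.4 1.8 0.9]
platform all [ 0.4483  0.1628 -0.4071] res px [0.4 0.4 0.4 0.4 0.3 1.8 1.  0.5 0.1 1.7 1.  0.4 2.2 0.3 1.3 0.8 0.4 1.7
 0.6 0.6 0.4 0.2 0.7 0.3 0.2 1.2 0.7 0.9 0.4 1.  2.3 0.7]
tray w [ 0.4943  0.3645 -0.468 ] res px [0.1 0.8 1.9 0.3 1.1 0.6 0.  0.4]
tray all [ 0.4939  0.3643 -0.4616] res px [0.3 0.2 1.7 0.2 1.4 1.3 0.2 0.5 0.1 0.9 0.2 0.  1.5 0.7 0.4 0.6 1.4 0.2
 1.5 0.1]
station w [ 0.6162  0.0655 -0.4461] res px [1.  1.  2.1 1.1 0.4 2.  0.9 4.7 0.9 0.3 1.1 0.1]
station all [ 0.6165  0.0673 -0.451 ] res px [0.9 2.5 2.3 2.2 0.1 1.2 1.5 3.5 0.6 1.1 1.4 1.  1.5 2.1 0.8 2.6 1.3 2.4
 3.4 2.1 0.2 0.9]
bays [[0.6226 0.1533]
 [0.5877 0.0813]
 [0.5529 0.0093]
 [0.6525 0.0499]]
w1 red [422 211  34  33 802] (array([0.5886, 0.0797]), np.float64(0.7094073950884195))
w1 green [414 266  25  24 453] (array([0.5546, 0.004 ]), np.float64(0.6454837558014994))
w2 red [318 171  35  36 936] (array([0.5885, 0.0806]), np.float64(0.8548009367681498))
w2 green [316 231  28  27 535] (array([0.5529, 0.0076]), np.float64(0.7621125757035981))
white [[0.6196 0.1581 0.128 ]] [[0.6214 0.154  0.128 ]]
```

```bash
python3 - <<'E'
from h import *
C=[cam("wrist",np.load(f"s{i}.npy",allow_pickle=True).item()) for i in(1,2)]
for z in(.03,.05,.07): print(z,ray(C[0],[[460,138]],z)[0],ray(C[1],[[374,108]],z)[0],ray(cam("side"),[[353,281]],z)[0])
goto([.622,.155,.16],-.45)
E
```

```text
0.03 [0.6921 0.1522 0.03  ] [0.6927 0.1414 0.03  ] [0.698  0.1352 0.03  ]
0.05 [0.6815 0.1587 0.05  ] [0.6867 0.1435 0.05  ] [0.695  0.1221 0.05  ]
0.07 [0.6709 0.1651 0.07  ] [0.6806 0.1455 0.07  ] [0.6921 0.109  0.07  ]
t 5.25 tcp [0.5268 0.1207 0.307 ] tilt 0.02 | az -0.03 | tx 7.23 ty 7.08 tz 14.70 open 0.999 gf 0.0 F [-0.2  0.7  0.1]
```

```bash
python3 -m handwheel '[{"tx":1.8,"ty":1.77,"tz":2,"ax":0,"ay":0,"az":0,"jaw":-1},{"tx":1.8,"ty":1.77,"tz":2,"ax":0,"ay":0,"az":0,"jaw":-1},{"tx":1.8,"ty":1.77,"tz":3,"ax":0,"ay":0,"az":0,"jaw":-1},{"tx":1.83,"ty":1.77,"tz":3,"ax":0,"ay":0,"az":0,"jaw":-1},{"tx":0,"ty":0,"tz":3,"ax":0,"ay":0,"az":0,"jaw":-1},{"tx":0,"ty":0,"tz":1.7,"ax":0,"ay":0,"az":0,"jaw":-1},{"tx":0,"ty":0,"tz":0,"ax":0,"ay":0,"az":0,"jaw":-1},{"tx":0,"ty":0,"tz":0,"ax":0,"ay":0,"az":0,"jaw":-1}]'
python3 -c "
from h import *
goto([.622,.155,.058],-.45)
im=manip.capture('wrist');cv2.imwrite('pics/w3.png',im)"
```

```text
time_s: 6.05
tcp_pos: [0.6222, 0.155, 0.1612]
ee_rot: [2.661, 1.67, 0.001]
force: [-0.2, 0.1, -0.6]
opening: 1.001
grasp_force: 0.0
t 6.05 tcp [0.6222 0.155  0.1612] tilt 0.05 | az 0.01 | tx -0.01 ty -0.02 tz 10.32 open 1.001 gf 0.0 F [-0.2  0.1 -0.6]
```

View pics/w3.png

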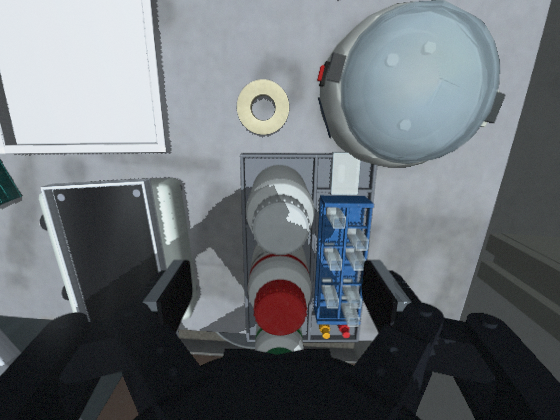

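w3 shows the white cap centred between the fingers (col ~281 against 277), with the back finger clear of the cuvettes. I'll descend and close.

```bash
python3 -m handwheel '[{"tx":0,"ty":0,"tz":2.5,"ax":0,"ay":0,"az":0,"jaw":-1},{"tx":0,"ty":0,"tz":2.5,"ax":0,"ay":0,"az":0,"jaw":-1},{"tx":0,"ty":0,"tz":2.5,"ax":0,"ay":0,"az":0,"jaw":-1},{"tx":0,"ty":0,"tz":1.8,"ax":0,"ay":0,"az":0,"jaw":-1},{"tx":0,"ty":0,"tz":1.0,"ax":0,"ay":0,"az":0,"jaw":-1},{"tx":0,"ty":0,"tz":0,"ax":0,"ay":0,"az":0,"jaw":-1},{"tx":0,"ty":0,"tz":0,"ax":0,"ay":0,"az":0,"jaw":-1}]'
python3 -m handwheel '[{"tx":0,"ty":0,"tz":0,"ax":0,"ay":0,"az":0,"jaw":1},{"tx":0,"ty":0,"tz":0,"ax":0,"ay":0,"az":0,"jaw":1},{"tx":0,"ty":0,"tz":0,"ax":0,"ay":0,"az":0,"jaw":1},{"tx":0,"ty":0,"tz":0,"ax":0,"ay":0,"az":0,"jaw":1},{"tx":0,"ty":0,"tz":0,"ax":0,"ay":0,"az":0,"jaw":1},{"tx":0,"ty":0,"tz":0,"ax":0,"ay":0,"az":0,"jaw":1},{"tx":0,"ty":0,"tz":0,"ax":0,"ay":0,"az":0,"jaw":1},{"tx":0,"ty":0,"tz":0,"ax":0,"ay":0,"az":0,"jaw":1}]'
```

```text
time_s: 6.8
tcp_pos: [0.6231, 0.154, 0.0585]
ee_rot: [2.661, 1.668, 0.002]
force: [0.7, 0.2, 1.0]
opening: 1.001
grasp_force: 0.0
time_s: 7.6
tcp_pos: [0.6232, 0.1539, 0.0588]
ee_rot: [2.661, 1.668, 0.003]
force: [-2.8, -0.7, 12.8]
opening: 0.631
grasp_force: 60.7
```

```bash
python3 -m handwheel '[{"tx":0,"ty":0,"tz":-0.5,"ax":0,"ay":0,"az":0,"jaw":1},{"tx":0,"ty":0,"tz":-1.5,"ax":0,"ay":0,"az":0,"jaw":1},{"tx":0,"ty":0,"tz":-3,"ax":0,"ay":0,"az":0,"jaw":1},{"tx":0,"ty":0,"tz":-4,"ax":0,"ay":0,"az":0,"jaw":1},{"tx":0,"ty":0,"tz":-4,"ax":0,"ay":0,"az":0,"jaw":1},{"tx":0,"ty":0,"tz":-2,"ax":0,"ay":0,"az":0,"jaw":1},{"tx":0,"ty":0,"tz":-1,"ax":0,"ay":0,"az":0,"jaw":1},{"tx":0,"ty":0,"tz":0,"ax":0,"ay":0,"az":0,"jaw":1}]'
python3 -c "
from h import *
goto([.4752,.4188,.22],-.455)"
```

```text
time_s: 8.4
tcp_pos: [0.6228, 0.1539, 0.2183]
ee_rot: [2.661, 1.668, 0.002]
force: [0.1, -0.1, -3.9]
opening: 0.633
grasp_force: 62.6
t 8.4 tcp [0.6228 0.1539 0.2183] tilt 0.1 | az 0.22 | tx 17.31 ty -24.90 tz -0.17 open 0.633 gf 62.6 F [ 0.1 -0.1 -3.9]
```

```bash
python3 -m handwheel '[{"tx":0.8,"ty":-1.15,"tz":0,"ax":0,"ay":0,"az":0.2,"jaw":1},{"tx":1.6,"ty":-2.3,"tz":0,"ax":0,"ay":0,"az":0,"jaw":1},{"tx":2.4,"ty":-3.45,"tz":0,"ax":0,"ay":0,"az":0,"jaw":1},{"tx":2.7,"ty":-3.9,"tz":0,"ax":0,"ay":0,"az":0,"jaw":1},{"tx":2.7,"ty":-3.9,"tz":0,"ax":0,"ay":0,"az":0,"jaw":1},{"tx":2.7,"ty":-3.9,"tz":0,"ax":0,"ay":0,"az":0,"jaw":1},{"tx":2.4,"ty":-3.45,"tz":0,"ax":0,"ay":0,"az":0,"jaw":1},{"tx":1.2,"ty":-1.7,"tz":0,"ax":0,"ay":0,"az":0,"jaw":1},{"tx":0.8,"ty":-1.15,"tz":0,"ax":0,"ay":0,"az":0,"jaw":1},{"tx":0,"ty":0,"tz":0,"ax":0,"ay":0,"az":0,"jaw":1}]'
python3 -c "
from h import *
goto([.4752,.4188,.059],-.455)
im=manip.capture('scene');cv2.imwrite('pics/s4.png',cv2.resize(im[80:330,140:480],(780,573)))"
```

```text
time_s: 9.4
tcp_pos: [0.4734, 0.4197, 0.2157]
ee_rot: [-2.663, -1.666, 0.003]
force: [-0.2, -0.9, -3.7]
opening: 0.63
grasp_force: 62.6
t 9.4 tcp [0.4734 0.4197 0.2157] tilt 0.11 | az 0.12 | tx -0.00 ty 0.21 tz 15.67 open 0.630 gf 62.6 F [-0.2 -0.9 -3.7]
```

View pics/s4.png

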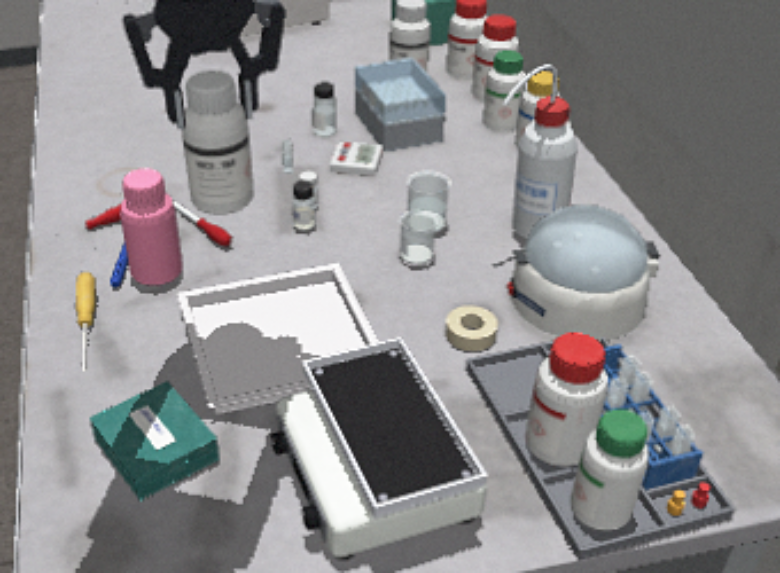

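The bottle hangs upright in the gripper, with the empty tray below. The other bottles are undisturbed. Now I'll lower it.

```bash
python3 -m handwheel '[{"tx":0,"ty":0.2,"tz":1.5,"ax":0,"ay":0,"az":0,"jaw":1},{"tx":0,"ty":0,"tz":3.5,"ax":0,"ay":0,"az":0,"jaw":1},{"tx":0,"ty":0,"tz":3.5,"ax":0,"ay":0,"az":0,"jaw":1},{"tx":0,"ty":0,"tz":3,"ax":0,"ay":0,"az":0,"jaw":1},{"tx":0,"ty":0,"tz":2,"ax":0,"ay":0,"az":0,"jaw":1},{"tx":0,"ty":0,"tz":1,"ax":0,"ay":0,"az":0,"jaw":1},{"tx":0,"ty":0,"tz":0.7,"ax":0,"ay":0,"az":0,"jaw":1},{"tx":0,"ty":0,"tz":0.3,"ax":0,"ay":0,"az":0,"jaw":1},{"tx":0,"ty":0,"tz":0,"ax":0,"ay":0,"az":0,"jaw":1},{"tx":0,"ty":0,"tz":0,"ax":0,"ay":0,"az":0,"jaw":1}]'
python3 -c "
from h import *
goto([.4752,.4188,.058],-.455)"
```

```text
time_s: 10.45
tcp_pos: [0.4769, 0.4179, 0.0628]
ee_rot: [2.665, 1.664, 0.002]
force: [0.2, 0.9, -3.8]
opening: 0.632
grasp_force: 62.7
t 10.45 tcp [0.4769 0.4179 0.0628] tilt 0.07 | az 0.02 | tx 0.01 ty -0.20 tz 0.48 open 0.632 gf 62.7 F [ 0.2  0.9 -3.8]
```

```bash
python3 -m handwheel '[{"tx":0,"ty":-0.1,"tz":0.3,"ax":0,"ay":0,"az":0,"jaw":1},{"tx":0,"ty":0,"tz":0.1,"ax":0,"ay":0,"az":0,"jaw":1},{"tx":0,"ty":0,"tz":0.1,"ax":0,"ay":0,"az":0,"jaw":1},{"tx":0,"ty":0,"tz":0,"ax":0,"ay":0,"az":0,"jaw":1},{"tx":0,"ty":0,"tz":0,"ax":0,"ay":0,"az":0,"jaw":1}]'
```

```text
time_s: 10.95
tcp_pos: [0.4758, 0.4184, 0.0579]
ee_rot: [-2.665, -1.664, -0.002]
force: [-2.0, -1.3, 6.6]
opening: 0.635
grasp_force: 64.4
```

```bash
python3 -m handwheel '[{"tx":0,"ty":0,"tz":0,"ax":0,"ay":0,"az":0,"jaw":-0.8},{"tx":0,"ty":0,"tz":0,"ax":0,"ay":0,"az":0,"jaw":-0.8},{"tx":0,"ty":0,"tz":0,"ax":0,"ay":0,"az":0,"jaw":-0.8},{"tx":0,"ty":0,"tz":0,"ax":0,"ay":0,"az":0,"jaw":-0.8},{"tx":0,"ty":0,"tz":-1,"ax":0,"ay":0,"az":0,"jaw":-0.8},{"tx":0,"ty":0,"tz":-3,"ax":0,"ay":0,"az":0,"jaw":-0.8},{"tx":0,"ty":0,"tz":-4,"ax":0,"ay":0,"az":0,"jaw":-0.8},{"tx":0,"ty":0,"tz":-4,"ax":0,"ay":0,"az":0,"jaw":-1},{"tx":0,"ty":0,"tz":-3,"ax":0,"ay":0,"az":0,"jaw":-1},{"tx":0,"ty":0,"tz":0,"ax":0,"ay":0,"az":0,"jaw":-1}]'
python3 -c "
from h import *
goto([.589,.0815,.2],-.45)
im=manip.capture('wrist');cv2.imwrite('pics/w5.png',im)"
```

```text
time_s: 11.95
tcp_pos: [0.4768, 0.419, 0.2127]
ee_rot: [-2.665, -1.664, -0.011]
force: [0.1, 0.6, -0.2]
opening: 1.002
grasp_force: 0.0
t 11.95 tcp [0.4768 0.419  0.2127] tilt 0.42 | az -0.27 | tx -25.51 ty 24.78 tz 1.27 open 1.002 gf 0.0 F [ 0.1  0.6 -0.2]
```

View pics/w5.png

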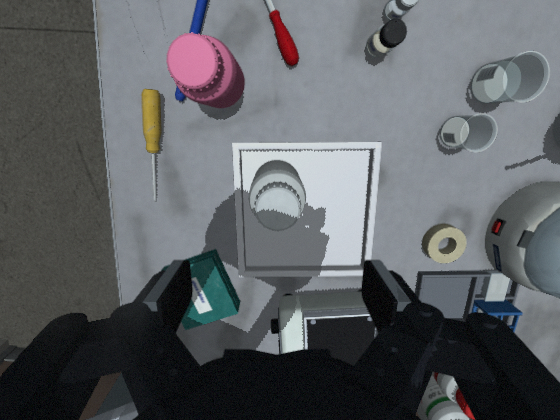

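w5 shows the tall bottle upright at the tray's far left (277,195). Next is the wide bottle.

```bash
python3 -m handwheel '[{"tx":-1.5,"ty":1.5,"tz":0,"ax":0,"ay":0,"az":-0.2,"jaw":-1},{"tx":-3,"ty":3,"tz":0,"ax":0,"ay":0,"az":0,"jaw":-1},{"tx":-3.2,"ty":3.1,"tz":0,"ax":0,"ay":0,"az":0,"jaw":-1},{"tx":-3.2,"ty":3.1,"tz":0,"ax":0,"ay":0,"az":0,"jaw":-1},{"tx":-3.2,"ty":3.1,"tz":0,"ax":0,"ay":0,"az":0,"jaw":-1},{"tx":-3.2,"ty":3.1,"tz":0,"ax":0,"ay":0,"az":0,"jaw":-1},{"tx":-3.2,"ty":3.1,"tz":0.4,"ax":0,"ay":0,"az":0,"jaw":-1},{"tx":-3,"ty":2.8,"tz":0.4,"ax":0,"ay":0,"az":0,"jaw":-1},{"tx":-2,"ty":2,"tz":0.5,"ax":0,"ay":0,"az":0,"jaw":-1},{"tx":0,"ty":0,"tz":0,"ax":0,"ay":0,"az":0,"jaw":-1}]'
python3 -m handwheel '[{"tx":0,"ty":0,"tz":0,"ax":0,"ay":0,"az":0,"jaw":-1},{"tx":0,"ty":0,"tz":0,"ax":0,"ay":0,"az":0,"jaw":-1}]'
python3 -c "
from h import *
goto([.589,.0815,.052],-.45)
im=manip.capture('wrist');cv2.imwrite('pics/w6.png',im)
b,g,r=[im[...,j].astype(int) for j in range(3)]
C=cam('wrist')
for n,m,x0,d,h,zt in(('red',(r>120)&(g<80),(.589,.0815),44,21,121),('green',(g>r+40)&(g>b+30),(.554,.008),38,18,108)):
    nn,L,st,ce=cv2.connectedComponentsWithStats(m.astype(np.uint8));j=1+st[1:,4].argmax()
    print(n,st[j],fit(cyl(d,h,d,h/2,h/2,zt-h),[(C,L==j)],x0,False))
"
```

```text
time_s: 13.0
tcp_pos: [0.5877, 0.0772, 0.1921]
ee_rot: [-2.664, -1.663, 0.004]
force: [0.2, 0.2, 0.7]
opening: 1.006
grasp_force: 0.0
time_s: 13.2
tcp_pos: [0.5872, 0.0812, 0.1937]
ee_rot: [-2.661, -1.669, 0.001]
force: [0.1, -0.4, -0.4]
opening: 0.998
grasp_force: 0.0
t 13.2 tcp [0.5872 0.0812 0.1937] tilt 0.04 | az -0.03 | tx 0.10 ty 0.15 tz 14.17 open 0.998 gf 0.0 F [ 0.1 -0.4 -0.4]
red [288 185  17  36 286] (array([0.5948, 0.0734]), np.float64(0.13177981968488062))
green [267 279   1   1   1] (array([ 0.5332, -0.0061]), np.float64(0.0007742934572202865))
```

```bash
python3 -m handwheel '[{"tx":0.1,"ty":0.1,"tz":3,"ax":0,"ay":0,"az":0,"jaw":-1},{"tx":0,"ty":0,"tz":3.5,"ax":0,"ay":0,"az":0,"jaw":-1},{"tx":0,"ty":0,"tz":3,"ax":0,"ay":0,"az":0,"jaw":-1},{"tx":0,"ty":0,"tz":2.5,"ax":0,"ay":0,"az":0,"jaw":-1},{"tx":0,"ty":0,"tz":1.5,"ax":0,"ay":0,"az":0,"jaw":-1},{"tx":0,"ty":0,"tz":0.6,"ax":0,"ay":0,"az":0,"jaw":-1},{"tx":0,"ty":0,"tz":0,"ax":0,"ay":0,"az":0,"jaw":-1},{"tx":0,"ty":0,"tz":0,"ax":0,"ay":0,"az":0,"jaw":-1}]'
python3 -m handwheel '[{"tx":0,"ty":0,"tz":0,"ax":0,"ay":0,"az":0,"jaw":1},{"tx":0,"ty":0,"tz":0,"ax":0,"ay":0,"az":0,"jaw":1},{"tx":0,"ty":0,"tz":0,"ax":0,"ay":0,"az":0,"jaw":1},{"tx":0,"ty":0,"tz":0,"ax":0,"ay":0,"az":0,"jaw":1},{"tx":0,"ty":0,"tz":0,"ax":0,"ay":0,"az":0,"jaw":1},{"tx":0,"ty":0,"tz":0,"ax":0,"ay":0,"az":0,"jaw":1},{"tx":0,"ty":0,"tz":0,"ax":0,"ay":0,"az":0,"jaw":1}]'
```

```text
time_s: 14.05
tcp_pos: [0.5895, 0.0811, 0.0542]
ee_rot: [2.661, 1.668, 0.002]
force: [0.4, 0.5, 0.0]
opening: 0.998
grasp_force: 0.0
time_s: 14.75
tcp_pos: [0.5895, 0.081, 0.0548]
ee_rot: [2.661, 1.668, 0.003]
force: [-4.2, -0.1, 15.7]
opening: 0.648
grasp_force: 60.4
```

```bash
python3 -m handwheel '[{"tx":0,"ty":0,"tz":-0.5,"ax":0,"ay":0,"az":0,"jaw":1},{"tx":0,"ty":0,"tz":-1.5,"ax":0,"ay":0,"az":0,"jaw":1},{"tx":0,"ty":0,"tz":-3,"ax":0,"ay":0,"az":0,"jaw":1},{"tx":0,"ty":0,"tz":-4,"ax":0,"ay":0,"az":0,"jaw":1},{"tx":0,"ty":0,"tz":-4,"ax":0,"ay":0,"az":0,"jaw":1},{"tx":0,"ty":0,"tz":-2,"ax":0,"ay":0,"az":0,"jaw":1},{"tx":0,"ty":0,"tz":-1,"ax":0,"ay":0,"az":0,"jaw":1},{"tx":0,"ty":0,"tz":0,"ax":0,"ay":0,"az":0,"jaw":1},{"tx":0,"ty":0,"tz":0,"ax":0,"ay":0,"az":0,"jaw":1}]'
python3 -c "
from h import *
goto([.4392,.3452,.22],-.455)"
```

```text
time_s: 15.65
tcp_pos: [0.5885, 0.0809, 0.2119]
ee_rot: [-2.662, -1.668, 0.002]
force: [-0.0, -0.4, -2.1]
opening: 0.644
grasp_force: 60.9
t 15.65 tcp [0.5885 0.0809 0.2119] tilt 0.09 | az 0.22 | tx 17.18 ty -25.03 tz -0.81 open 0.644 gf 60.9 F [-0.  -0.4 -2.1]
```

```bash
python3 -m handwheel '[{"tx":0.8,"ty":-1.15,"tz":0,"ax":0,"ay":0,"az":0.2,"jaw":1},{"tx":1.6,"ty":-2.3,"tz":0,"ax":0,"ay":0,"az":0,"jaw":1},{"tx":2.4,"ty":-3.45,"tz":0,"ax":0,"ay":0,"az":0,"jaw":1},{"tx":2.7,"ty":-3.9,"tz":0,"ax":0,"ay":0,"az":0,"jaw":1},{"tx":2.7,"ty":-3.9,"tz":0,"ax":0,"ay":0,"az":0,"jaw":1},{"tx":2.7,"ty":-3.9,"tz":0,"ax":0,"ay":0,"az":0,"jaw":1},{"tx":2.4,"ty":-3.45,"tz":0,"ax":0,"ay":0,"az":0,"jaw":1},{"tx":1.2,"ty":-1.8,"tz":0,"ax":0,"ay":0,"az":0,"jaw":1},{"tx":0.7,"ty":-1.15,"tz":0,"ax":0,"ay":0,"az":0,"jaw":1},{"tx":0,"ty":0,"tz":0,"ax":0,"ay":0,"az":0,"jaw":1}]'
python3 -m handwheel '[{"tx":0,"ty":0,"tz":1,"ax":0,"ay":0,"az":0,"jaw":1},{"tx":0,"ty":0,"tz":2,"ax":0,"ay":0,"az":0,"jaw":1},{"tx":0,"ty":0,"tz":0.5,"ax":0,"ay":0,"az":0,"jaw":1},{"tx":0,"ty":0,"tz":0,"ax":0,"ay":0,"az":0,"jaw":1}]'
python3 -c "
from h import *
goto([.4392,.3452,.054],-.455)"
```

```text
time_s: 16.65
tcp_pos: [0.4385, 0.3463, 0.2122]
ee_rot: [-2.663, -1.666, 0.002]
force: [0.5, -0.4, -1.9]
opening: 0.648
grasp_force: 60.9
time_s: 17.05
tcp_pos: [0.4399, 0.3442, 0.1769]
ee_rot: [2.666, 1.662, -0.003]
force: [0.4, 0.3, -1.7]
opening: 0.648
grasp_force: 60.9
t 17.05 tcp [0.4399 0.3442 0.1769] tilt 0.12 | az -0.05 | tx 0.06 ty -0.10 tz 12.29 open 0.648 gf 60.9 F [ 0.4  0.3 -1.7]
```

```bash
python3 -m handwheel '[{"tx":0,"ty":0,"tz":2.5,"ax":0,"ay":0,"az":0,"jaw":1},{"tx":0,"ty":0,"tz":3,"ax":0,"ay":0,"az":0,"jaw":1},{"tx":0,"ty":0,"tz":3,"ax":0,"ay":0,"az":0,"jaw":1},{"tx":0,"ty":0,"tz":2,"ax":0,"ay":0,"az":0,"jaw":1},{"tx":0,"ty":0,"tz":1,"ax":0,"ay":0,"az":0,"jaw":1},{"tx":0,"ty":0,"tz":0.4,"ax":0,"ay":0,"az":0,"jaw":1},{"tx":0,"ty":0,"tz":0.2,"ax":0,"ay":0,"az":0,"jaw":1},{"tx":0,"ty":0,"tz":0.1,"ax":0,"ay":0,"az":0,"jaw":1},{"tx":0,"ty":0,"tz":0,"ax":0,"ay":0,"az":0,"jaw":1},{"tx":0,"ty":0,"tz":0,"ax":0,"ay":0,"az":0,"jaw":1}]'
```

```text
time_s: 18.05
tcp_pos: [0.44, 0.3454, 0.0566]
ee_rot: [2.665, 1.664, 0.001]
force: [-0.6, -0.3, -2.7]
opening: 0.649
grasp_force: 60.9
```

```bash
python3 -m handwheel '[{"tx":0,"ty":0,"tz":0.15,"ax":0,"ay":0,"az":0,"jaw":1},{"tx":0,"ty":0,"tz":0.15,"ax":0,"ay":0,"az":0,"jaw":1},{"tx":0,"ty":0,"tz":0,"ax":0,"ay":0,"az":0,"jaw":1},{"tx":0,"ty":0,"tz":0,"ax":0,"ay":0,"az":0,"jaw":1}]'
python3 -m handwheel '[{"tx":0,"ty":0,"tz":0,"ax":0,"ay":0,"az":0,"jaw":-0.8},{"tx":0,"ty":0,"tz":0,"ax":0,"ay":0,"az":0,"jaw":-0.8},{"tx":0,"ty":0,"tz":0,"ax":0,"ay":0,"az":0,"jaw":-0.8},{"tx":0,"ty":0,"tz":0,"ax":0,"ay":0,"az":0,"jaw":-0.8},{"tx":0,"ty":0,"tz":-1,"ax":0,"ay":0,"az":0,"jaw":-0.8},{"tx":0,"ty":0,"tz":-3,"ax":0,"ay":0,"az":0,"jaw":-0.8},{"tx":0,"ty":0,"tz":-4,"ax":0,"ay":0,"az":0,"jaw":-0.8},{"tx":0,"ty":0,"tz":-4,"ax":0,"ay":0,"az":0,"jaw":-1},{"tx":0,"ty":0,"tz":-3,"ax":0,"ay":0,"az":0,"jaw":-1},{"tx":0,"ty":0,"tz":0,"ax":0,"ay":0,"az":0,"jaw":-1}]'
python3 -c "
from h import *
goto([.555,.0085,.2],-.45)"
```

```text
time_s: 18.45
tcp_pos: [0.4401, 0.3455, 0.0539]
ee_rot: [2.665, 1.664, 0.002]
force: [-3.0, -1.3, 10.0]
opening: 0.647
grasp_force: 63.6
time_s: 19.45
tcp_pos: [0.441, 0.346, 0.2083]
ee_rot: [2.665, 1.664, 0.011]
force: [1.3, 0.3, 0.5]
opening: 1.003
grasp_force: 0.0
t 19.45 tcp [0.441  0.346  0.2083] tilt 0.4 | az -0.26 | tx -25.43 ty 24.94 tz 0.83 open 1.003 gf 0.0 F [1.3 0.3 0.5]
```

```bash
python3 -m handwheel '[{"tx":-1.5,"ty":1.5,"tz":0,"ax":0,"ay":0,"az":-0.2,"jaw":-1},{"tx":-3,"ty":3,"tz":0,"ax":0,"ay":0,"az":0,"jaw":-1},{"tx":-3.2,"ty":3.1,"tz":0,"ax":0,"ay":0,"az":0,"jaw":-1},{"tx":-3.2,"ty":3.1,"tz":0,"ax":0,"ay":0,"az":0,"jaw":-1},{"tx":-3.2,"ty":3.1,"tz":0,"ax":0,"ay":0,"az":0,"jaw":-1},{"tx":-3.2,"ty":3.1,"tz":0,"ax":0,"ay":0,"az":0,"jaw":-1},{"tx":-3.1,"ty":3.1,"tz":0.3,"ax":0,"ay":0,"az":0,"jaw":-1},{"tx":-3,"ty":3,"tz":0.3,"ax":0,"ay":0,"az":0,"jaw":-1},{"tx":-2,"ty":2,"tz":0.3,"ax":0,"ay":0,"az":0,"jaw":-1},{"tx":0,"ty":0,"tz":0,"ax":0,"ay":0,"az":0,"jaw":-1}]'
python3 -m handwheel '[{"tx":0,"ty":0,"tz":1.5,"ax":0,"ay":0,"az":0,"jaw":-1},{"tx":0,"ty":0,"tz":2,"ax":0,"ay":0,"az":0,"jaw":-1},{"tx":0,"ty":0,"tz":1.5,"ax":0,"ay":0,"az":0,"jaw":-1},{"tx":0,"ty":0,"tz":0,"ax":0,"ay":0,"az":0,"jaw":-1},{"tx":0,"ty":0,"tz":0,"ax":0,"ay":0,"az":0,"jaw":-1}]'
python3 -c "
from h import *
goto([.555,.0085,.045],-.45)
im=manip.capture('wrist');cv2.imwrite('pics/w7.png',im)"
```

```text
time_s: 20.45
tcp_pos: [0.5543, 0.0045, 0.1931]
ee_rot: [-2.665, -1.664, 0.002]
force: [0.1, -0.2, -0.0]
opening: 0.999
grasp_force: 0.0
time_s: 20.95
tcp_pos: [0.5538, 0.0082, 0.1441]
ee_rot: [-2.661, -1.669, 0.0]
force: [0.4, -0.6, 0.7]
opening: 0.999
grasp_force: 0.0
t 20.95 tcp [0.5538 0.0082 0.1441] tilt 0.02 | az -0.02 | tx 0.08 ty 0.09 tz 9.91 open 0.999 gf 0.0 F [ 0.4 -0.6  0.7]
```

View pics/w7.png

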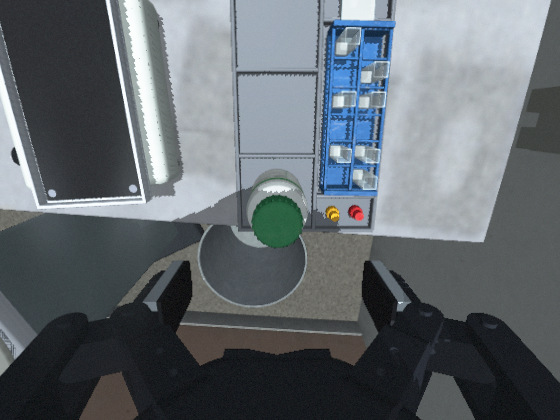

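w7: green cap centred at (278,221). The rack's rim corners are (333,22), (396,24), (382,195) and (321,193). The rib crossings at (236,157), (316,158), (235,71) and (319,72) are a good check on the station pose.

```bash
python3 - <<'E'
from h import *
C=cam("wrist")
np.save('s7.npy',manip.read_state(),allow_pickle=True)
print("cap",ray(C,[[278,221]],.108))
r=ray(C,[[333,22],[396,24],[382,195],[321,193]],.038)[:,:2];print(r,r.mean(0),np.linalg.norm(np.diff(r,axis=0),axis=1))
d=(r[0]+r[1]-r[2]-r[3]);print("rack yaw",-np.arctan2(d[0],d[1]))
w=ray(C,[[236,157],[316,158],[235,71],[319,72]],.014)[:,:2];d=w[2]+w[3]-w[0]-w[1]
print(w,"mid",w.mean(0),"yaw",-np.arctan2(d[0],d[1]),np.linalg.norm(d)/2)
E
python3 -m handwheel '[{"tx":0,"ty":0,"tz":2,"ax":0,"ay":0,"az":0,"jaw":-1},{"tx":0,"ty":0,"tz":2.5,"ax":0,"ay":0,"az":0,"jaw":-1},{"tx":0,"ty":0,"tz":2.5,"ax":0,"ay":0,"az":0,"jaw":-1},{"tx":0,"ty":0,"tz":1.8,"ax":0,"ay":0,"az":0,"jaw":-1},{"tx":0,"ty":0,"tz":1,"ax":0,"ay":0,"az":0,"jaw":-1},{"tx":0,"ty":0,"tz":0,"ax":0,"ay":0,"az":0,"jaw":-1},{"tx":0,"ty":0,"tz":0,"ax":0,"ay":0,"az":0,"jaw":-1}]'
```

```text
cap [[0.5559 0.0107 0.108 ]]
[[ 0.6622  0.1252]
 [ 0.7091  0.1014]
 [ 0.6475 -0.0315]
 [ 0.5951 -0.0039]] [0.6535 0.0478] [0.0526 0.1464 0.0591]
rack yaw -0.45665411809519524
[[0.5337 0.0609]
 [0.6059 0.0247]
 [0.5705 0.1318]
 [0.6407 0.0968]] mid [0.5877 0.0786] yaw -0.46429086330595776 0.07997597544565972
time_s: 21.7
tcp_pos: [0.5545, 0.0076, 0.0471]
ee_rot: [2.661, 1.668, 0.001]
force: [-0.1, -0.3, 0.0]
opening: 1.002
grasp_force: 0.0
```

```bash
python3 -m handwheel '[{"tx":0,"ty":0,"tz":0,"ax":0,"ay":0,"az":0,"jaw":1},{"tx":0,"ty":0,"tz":0,"ax":0,"ay":0,"az":0,"jaw":1},{"tx":0,"ty":0,"tz":0,"ax":0,"ay":0,"az":0,"jaw":1},{"tx":0,"ty":0,"tz":0,"ax":0,"ay":0,"az":0,"jaw":1},{"tx":0,"ty":0,"tz":0,"ax":0,"ay":0,"az":0,"jaw":1},{"tx":0,"ty":0,"tz":0,"ax":0,"ay":0,"az":0,"jaw":1},{"tx":0,"ty":0,"tz":0,"ax":0,"ay":0,"az":0,"jaw":1},{"tx":0,"ty":0,"tz":0,"ax":0,"ay":0,"az":0,"jaw":1}]'
python3 -m handwheel '[{"tx":0,"ty":0,"tz":-0.5,"ax":0,"ay":0,"az":0,"jaw":1},{"tx":0,"ty":0,"tz":-1.5,"ax":0,"ay":0,"az":0,"jaw":1},{"tx":0,"ty":0,"tz":-3,"ax":0,"ay":0,"az":0,"jaw":1},{"tx":0,"ty":0,"tz":-4,"ax":0,"ay":0,"az":0,"jaw":1},{"tx":0,"ty":0,"tz":-4,"ax":0,"ay":0,"az":0,"jaw":1},{"tx":0,"ty":0,"tz":-3,"ax":0,"ay":0,"az":0,"jaw":1},{"tx":0,"ty":0,"tz":-2,"ax":0,"ay":0,"az":0,"jaw":1},{"tx":0,"ty":0,"tz":0,"ax":0,"ay":0,"az":0,"jaw":1},{"tx":0,"ty":0,"tz":0,"ax":0,"ay":0,"az":0,"jaw":1}]'
python3 -c "
from h import *
goto([.5308,.346,.225],-.455)"
```

```text
time_s: 22.5
tcp_pos: [0.5541, 0.0078, 0.0474]
ee_rot: [2.662, 1.668, 0.001]
force: [-7.1, 2.9, 16.0]
opening: 0.55
grasp_force: 59.1
time_s: 23.4
tcp_pos: [0.5539, 0.0076, 0.2257]
ee_rot: [2.662, 1.668, -0.0]
force: [-0.4, 0.6, -1.7]
opening: 0.544
grasp_force: 58.9
t 23.4 tcp [0.5539 0.0076 0.2257] tilt 0.01 | az 0.22 | tx 29.38 ty -16.94 tz 0.07 open 0.544 gf 58.9 F [-0.4  0.6 -1.7]
```

```bash
python3 -m handwheel '[{"tx":1.2,"ty":-0.7,"tz":0,"ax":0,"ay":0,"az":0.2,"jaw":1},{"tx":2.4,"ty":-1.4,"tz":0,"ax":0,"ay":0,"az":0,"jaw":1},{"tx":3.4,"ty":-1.95,"tz":0,"ax":0,"ay":0,"az":0,"jaw":1},{"tx":3.8,"ty":-2.2,"tz":0,"ax":0,"ay":0,"az":0,"jaw":1},{"tx":3.8,"ty":-2.2,"tz":0,"ax":0,"ay":0,"az":0,"jaw":1},{"tx":3.8,"ty":-2.2,"tz":0,"ax":0,"ay":0,"az":0,"jaw":1},{"tx":3.8,"ty":-2.2,"tz":0,"ax":0,"ay":0,"az":0,"jaw":1},{"tx":3.4,"ty":-1.95,"tz":0,"ax":0,"ay":0,"az":0,"jaw":1},{"tx":2.4,"ty":-1.4,"tz":0,"ax":0,"ay":0,"az":0,"jaw":1},{"tx":1.4,"ty":-0.75,"tz":0,"ax":0,"ay":0,"az":0,"jaw":1}]'
python3 -m handwheel '[{"tx":0,"ty":0,"tz":0.5,"ax":0,"ay":0,"az":0,"jaw":1},{"tx":0,"ty":0,"tz":2,"ax":0,"ay":0,"az":0,"jaw":1},{"tx":0,"ty":0,"tz":1,"ax":0,"ay":0,"az":0,"jaw":1},{"tx":0,"ty":0,"tz":0,"ax":0,"ay":0,"az":0,"jaw":1},{"tx":0,"ty":0,"tz":0,"ax":0,"ay":0,"az":0,"jaw":1}]'
python3 -c "
from h import *
goto([.5308,.346,.0464],-.455)"
```

```text
time_s: 24.4
tcp_pos: [0.5293, 0.3488, 0.2244]
ee_rot: [-2.663, -1.666, 0.004]
force: [0.4, -0.5, -1.3]
opening: 0.546
grasp_force: 58.9
time_s: 24.9
tcp_pos: [0.5309, 0.3457, 0.1913]
ee_rot: [2.665, 1.663, -0.0]
force: [-0.9, -0.6, -1.5]
opening: 0.547
grasp_force: 58.9
t 24.9 tcp [0.5309 0.3457 0.1913] tilt 0.01 | az -0.02 | tx 0.03 ty -0.02 tz 14.49 open 0.547 gf 58.9 F [-0.9 -0.6 -1.5]
```

```bash
python3 -m handwheel '[{"tx":0,"ty":0,"tz":2,"ax":0,"ay":0,"az":0,"jaw":1},{"tx":0,"ty":0,"tz":3,"ax":0,"ay":0,"az":0,"jaw":1},{"tx":0,"ty":0,"tz":3,"ax":0,"ay":0,"az":0,"jaw":1},{"tx":0,"ty":0,"tz":3,"ax":0,"ay":0,"az":0,"jaw":1},{"tx":0,"ty":0,"tz":1.8,"ax":0,"ay":0,"az":0,"jaw":1},{"tx":0,"ty":0,"tz":0.9,"ax":0,"ay":0,"az":0,"jaw":1},{"tx":0,"ty":0,"tz":0.4,"ax":0,"ay":0,"az":0,"jaw":1},{"tx":0,"ty":0,"tz":0.2,"ax":0,"ay":0,"az":0,"jaw":1},{"tx":0,"ty":0,"tz":0.1,"ax":0,"ay":0,"az":0,"jaw":1},{"tx":0,"ty":0,"tz":0,"ax":0,"ay":0,"az":0,"jaw":1}]'
python3 -m handwheel '[{"tx":0,"ty":0,"tz":0,"ax":0,"ay":0,"az":0,"jaw":1},{"tx":0,"ty":0,"tz":0,"ax":0,"ay":0,"az":0,"jaw":1}]'
```

```text
time_s: 25.9
tcp_pos: [0.531, 0.3464, 0.0478]
ee_rot: [2.665, 1.664, 0.002]
force: [0.7, 0.1, -0.9]
opening: 0.545
grasp_force: 58.9
time_s: 26.1
tcp_pos: [0.5309, 0.3463, 0.0474]
ee_rot: [2.665, 1.664, 0.001]
force: [-0.0, 0.8, -1.5]
opening: 0.543
grasp_force: 58.9
```

```bash
python3 -m handwheel '[{"tx":0,"ty":0,"tz":0.15,"ax":0,"ay":0,"az":0,"jaw":1},{"tx":0,"ty":0,"tz":0,"ax":0,"ay":0,"az":0,"jaw":1},{"tx":0,"ty":0,"tz":0,"ax":0,"ay":0,"az":0,"jaw":1}]'
python3 -m handwheel '[{"tx":0,"ty":0,"tz":0,"ax":0,"ay":0,"az":0,"jaw":-0.6},{"tx":0,"ty":0,"tz":0,"ax":0,"ay":0,"az":0,"jaw":-0.6},{"tx":0,"ty":0,"tz":0,"ax":0,"ay":0,"az":0,"jaw":-0.6},{"tx":0,"ty":0,"tz":0,"ax":0,"ay":0,"az":0,"jaw":-0.6},{"tx":0,"ty":0,"tz":-1,"ax":0,"ay":0,"az":0,"jaw":-0.6},{"tx":0,"ty":0,"tz":-3,"ax":0,"ay":0,"az":0,"jaw":-0.6},{"tx":0,"ty":0,"tz":-4,"ax":0,"ay":0,"az":0,"jaw":-0.6},{"tx":0,"ty":0,"tz":-4,"ax":0,"ay":0,"az":0,"jaw":-0.6},{"tx":0,"ty":0,"tz":-3,"ax":0,"ay":0,"az":0,"jaw":-1},{"tx":0,"ty":0,"tz":0,"ax":0,"ay":0,"az":0,"jaw":-1}]'
python3 -c "
from h import *
goto([.62,.0,.2],-.455)
im=manip.capture('wrist');cv2.imwrite('pics/w8.png',im)"
```

```text
time_s: 26.4
tcp_pos: [0.5311, 0.3464, 0.0466]
ee_rot: [2.665, 1.664, 0.002]
force: [-1.5, -1.6, 9.8]
opening: 0.547
grasp_force: 61.4
time_s: 27.4
tcp_pos: [0.532, 0.3469, 0.2012]
ee_rot: [2.664, 1.663, 0.011]
force: [0.6, 0.1, 0.2]
opening: 0.999
grasp_force: 0.0
t 27.4 tcp [0.532  0.3469 0.2012] tilt 0.42 | az 0.03 | tx -27.29 ty 23.15 tz 0.12 open 0.999 gf 0.0 F [0.6 0.1 0.2]
```

View pics/w8.png

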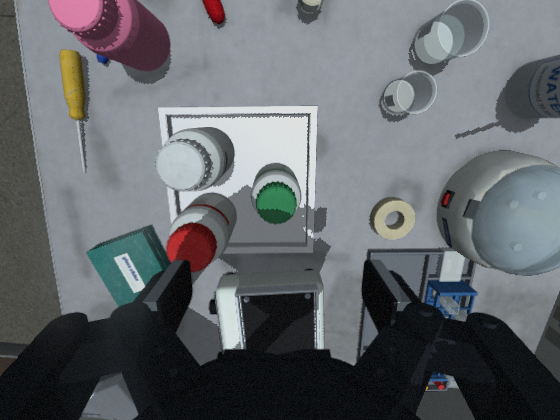

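All three bottles stand in the tray. On to the rack.

```bash
python3 -m handwheel '[{"tx":-1.5,"ty":1.25,"tz":0,"ax":0,"ay":0,"az":0,"jaw":-1},{"tx":-3,"ty":2.5,"tz":0,"ax":0,"ay":0,"az":0,"jaw":-1},{"tx":-3.5,"ty":3,"tz":0,"ax":0,"ay":0,"az":0,"jaw":-1},{"tx":-3.5,"ty":3,"tz":0,"ax":0,"ay":0,"az":0,"jaw":-1},{"tx":-3.5,"ty":3,"tz":0,"ax":0,"ay":0,"az":0,"jaw":-1},{"tx":-3.5,"ty":3,"tz":0,"ax":0,"ay":0,"az":0,"jaw":-1},{"tx":-3.5,"ty":3,"tz":0,"ax":0,"ay":0,"az":0,"jaw":-1},{"tx":-3.5,"ty":2.75,"tz":0,"ax":0,"ay":0,"az":0,"jaw":-1},{"tx":-1.8,"ty":1.6,"tz":0,"ax":0,"ay":0,"az":0,"jaw":-1},{"tx":0,"ty":0,"tz":0,"ax":0,"ay":0,"az":0,"jaw":-1}]'
python3 -m handwheel '[{"tx":0,"ty":0,"tz":0,"ax":0,"ay":0,"az":0,"jaw":-1},{"tx":0,"ty":0,"tz":0,"ax":0,"ay":0,"az":0,"jaw":-1},{"tx":0,"ty":0,"tz":0,"ax":0,"ay":0,"az":0,"jaw":-1}]'
python3 -c "
from h import *
s=manip.read_state();np.save('s9.npy',s,allow_pickle=True)
im=manip.capture('wrist');cv2.imwrite('pics/w9.png',im)
goto([.6525,.049,.1],-.455)"
```

```text
time_s: 28.45
tcp_pos: [0.6185, -0.0036, 0.1944]
ee_rot: [-2.667, -1.659, 0.003]
force: [0.7, 1.0, -0.8]
opening: 1.0
grasp_force: 0.0
time_s: 28.75
tcp_pos: [0.6182, 0.0006, 0.1955]
ee_rot: [-2.664, -1.665, 0.0]
force: [-0.8, -0.7, 0.1]
opening: 1.0
grasp_force: 0.0
t 28.8 tcp [0.6182 0.0005 0.1956] tilt 0.0 | az 0.09 | tx 5.86 ty 0.95 tz 9.56 open 1.000 gf 0.0 F [0.7 0.  0.7]
```

View pics/w9.png

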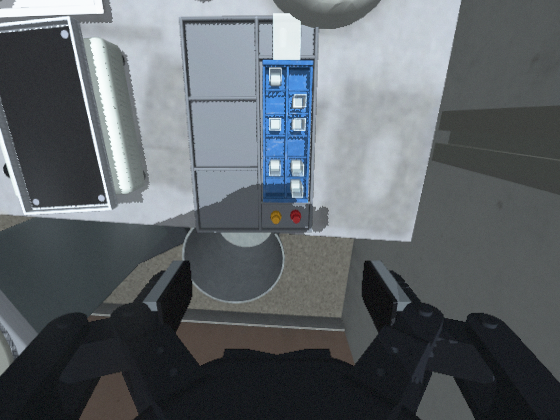

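w9: rack top rim corners (262,60), (314,60), (310,203), (262,202), and the station is empty in front. The platform's visible corners are back-left (71,20), back-right (111,208) and front-right (28,213).

```bash
python3 - <<'E'
from h import *
s=np.load('s9.npy',allow_pickle=True).item();C=cam("wrist",s)
im=cv2.imread('pics/w9.png').astype(int);b,g,r=im[...,0],im[...,1],im[...,2]
m=((b>r+40)&(b>g+20));m[:,:255]=0;m[:,325:]=0;m[:50]=0;m[210:]=0
m=cv2.morphologyEx(m.astype(np.uint8),cv2.MORPH_CLOSE,np.ones((21,21)))
print("fit",fit(box(52,150,4,38),[(C,m>0)],[.6525,.049,-.455]))
q=ray(C,[[262,60],[314,60],[310,203],[262,202]],.038)[:,:2];d=q[0]+q[1]-q[2]-q[3]
print(q,q.mean(0),-np.arctan2(d[0],d[1]),np.linalg.norm(np.diff(q,axis=0),axis=1))
p=ray(C,[[71,20],[111,208],[28,213]],.076)[:,:2];print(p,np.linalg.norm(np.diff(p,axis=0),axis=1),"yaw",-np.arctan2(*(p[0]-p[1])),"mid",(p[0]+p[2])/2)
goto([.6525,.049,.1],-.455)
E
```

```text
fit (array([ 0.6525,  0.0491, -0.4613]), np.float64(0.9819743333095017))
[[ 0.6627  0.1266]
 [ 0.7098  0.1036]
 [ 0.6446 -0.0314]
 [ 0.5955 -0.0061]] [0.6531 0.0482] -0.45935048668897577 [0.0525 0.1499 0.0552]
[[0.5264 0.2235]
 [0.4592 0.0653]
 [0.3758 0.1   ]] [0.1719 0.0904] yaw -0.4015255289637979 mid [0.4511 0.1618]
t 28.8 tcp [0.6182 0.0005 0.1956] tilt 0.0 | az 0.09 | tx 5.86 ty 0.95 tz 9.56 open 1.000 gf 0.0 F [0.7 0.  0.7]
```

```bash
python3 -m handwheel '[{"tx":1.5,"ty":0.25,"tz":2,"ax":0,"ay":0,"az":0.2,"jaw":-1},{"tx":2.5,"ty":0.4,"tz":3,"ax":0,"ay":0,"az":0.2,"jaw":-1},{"tx":1.5,"ty":0.25,"tz":3,"ax":0,"ay":0,"az":0,"jaw":-1},{"tx":0.35,"ty":0.05,"tz":3,"ax":0,"ay":0,"az":0,"jaw":-1},{"tx":0,"ty":0,"tz":2.5,"ax":0,"ay":0,"az":0,"jaw":-1},{"tx":0,"ty":0,"tz":1.5,"ax":0,"ay":0,"az":0,"jaw":-1},{"tx":0,"ty":0,"tz":0,"ax":0,"ay":0,"az":0,"jaw":-1},{"tx":0,"ty":0,"tz":0,"ax":0,"ay":0,"az":0,"jaw":-1}]'
python3 -c "
from h import *
goto([.6525,.049,.018],-.46)"
```

```text
time_s: 29.6
tcp_pos: [0.6532, 0.0479, 0.0466]
ee_rot: [2.67, 1.654, 0.001]
force: [0.3, 0.3, 1.2]
opening: 0.998
grasp_force: 0.0
t 29.6 tcp [0.6532 0.0479 0.0466] tilt 0.05 | az -0.08 | tx 0.07 ty -0.11 tz 2.86 open 0.998 gf 0.0 F [0.3 0.3 1.2]
```

```bash
python3 -m handwheel '[{"tx":0.05,"ty":-0.1,"tz":1.4,"ax":0,"ay":0,"az":0,"jaw":-1},{"tx":0,"ty":0,"tz":1.0,"ax":0,"ay":0,"az":0,"jaw":-1},{"tx":0,"ty":0,"tz":0.4,"ax":0,"ay":0,"az":0,"jaw":-1},{"tx":0,"ty":0,"tz":0,"ax":0,"ay":0,"az":0,"jaw":-1},{"tx":0,"ty":0,"tz":0,"ax":0,"ay":0,"az":0,"jaw":-1}]'
python3 -m handwheel '[{"tx":0,"ty":0,"tz":0,"ax":0,"ay":0,"az":0,"jaw":1},{"tx":0,"ty":0,"tz":0,"ax":0,"ay":0,"az":0,"jaw":1},{"tx":0,"ty":0,"tz":0,"ax":0,"ay":0,"az":0,"jaw":1},{"tx":0,"ty":0,"tz":0,"ax":0,"ay":0,"az":0,"jaw":1},{"tx":0,"ty":0,"tz":0,"ax":0,"ay":0,"az":0,"jaw":1},{"tx":0,"ty":0,"tz":0,"ax":0,"ay":0,"az":0,"jaw":1},{"tx":0,"ty":0,"tz":0,"ax":0,"ay":0,"az":0,"jaw":1},{"tx":0,"ty":0,"tz":0,"ax":0,"ay":0,"az":0,"jaw":1}]'
```

```text
time_s: 30.1
tcp_pos: [0.6523, 0.0486, 0.0177]
ee_rot: [2.671, 1.654, 0.0]
force: [-0.1, -0.3, -0.1]
opening: 0.997
grasp_force: 0.0
time_s: 30.9
tcp_pos: [0.6523, 0.0486, 0.0182]
ee_rot: [2.67, 1.654, 0.001]
force: [-3.2, -0.7, 6.7]
opening: 0.398
grasp_force: 58.9
```

```bash
python3 -c "
from h import *
a=manip.capture('side')[230:370,260:400];b=manip.capture('scene')[200:330,380:510]
im=np.hstack([cv2.resize(a,(400,400),interpolation=cv2.INTER_CUBIC),cv2.resize(b,(400,400),interpolation=cv2.INTER_CUBIC)]);cv2.imwrite('pics/z10.png',im)"
```

```text
(no output)
```

View pics/z10.png

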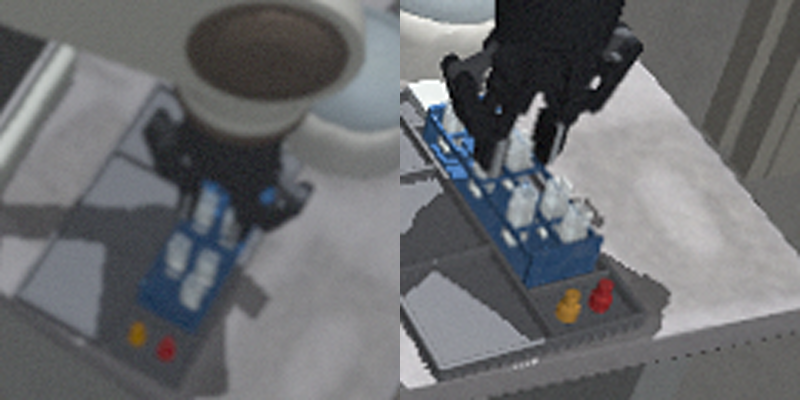

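The front finger stands at the rack's rail mid-length, and nothing looks displaced. The opening reads narrower than I expected, so I'll do a gentle lift test.

```bash
python3 -m handwheel '[{"tx":0,"ty":0,"tz":-0.4,"ax":0,"ay":0,"az":0,"jaw":1},{"tx":0,"ty":0,"tz":-0.8,"ax":0,"ay":0,"az":0,"jaw":1},{"tx":0,"ty":0,"tz":-1,"ax":0,"ay":0,"az":0,"jaw":1},{"tx":0,"ty":0,"tz":-1,"ax":0,"ay":0,"az":0,"jaw":1},{"tx":0,"ty":0,"tz":-0.8,"ax":0,"ay":0,"az":0,"jaw":1},{"tx":0,"ty":0,"tz":0,"ax":0,"ay":0,"az":0,"jaw":1},{"tx":0,"ty":0,"tz":0,"ax":0,"ay":0,"az":0,"jaw":1}]'
python3 -c "
from h import *
a=manip.capture('side')[230:370,260:400];b=manip.capture('scene')[190:310,390:510]
im=np.hstack([cv2.resize(a,(300,300),interpolation=cv2.INTER_CUBIC),cv2.resize(b,(500,500),interpolation=cv2.INTER_CUBIC)[:300] if 0 else cv2.resize(b,(300,300),interpolation=cv2.INTER_CUBIC)]);cv2.imwrite('pics/z11.png',im)"
```

```text
time_s: 31.7
tcp_pos: [0.6521, 0.0486, 0.0576]
ee_rot: [2.671, 1.654, 0.0]
force: [0.1, -1.1, -2.5]
opening: 0.396
grasp_force: 59.8
```

View pics/z11.png

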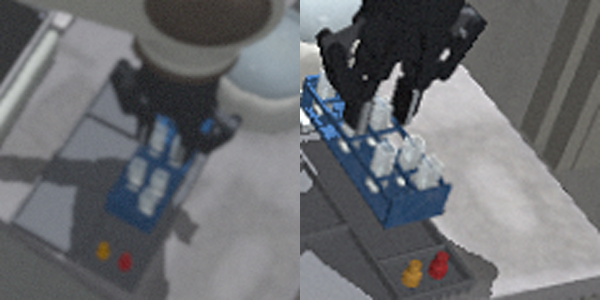

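The rack is off the station and hangs level in the gripper (both views). That was my 14th picture, so from here I work by numbers.

```bash
python3 -m handwheel '[{"tx":0,"ty":0,"tz":-1,"ax":0,"ay":0,"az":0,"jaw":1},{"tx":0,"ty":0,"tz":-2.5,"ax":0,"ay":0,"az":0,"jaw":1},{"tx":0,"ty":0,"tz":-3,"ax":0,"ay":0,"az":-1,"jaw":1},{"tx":0,"ty":0,"tz":-3,"ax":0,"ay":0,"az":-1,"jaw":1},{"tx":0,"ty":0,"tz":-2,"ax":0,"ay":0,"az":-1.1,"jaw":1},{"tx":0,"ty":0,"tz":-0.7,"ax":0,"ay":0,"az":0,"jaw":1},{"tx":0,"ty":0,"tz":0,"ax":0,"ay":0,"az":0,"jaw":1},{"tx":0,"ty":0,"tz":0,"ax":0,"ay":0,"az":0,"jaw":1}]'
python3 -c "
from h import *
goto([.449,.1626,.16],-.405)"
```

```text
time_s: 32.6
tcp_pos: [0.6517, 0.0486, 0.1782]
ee_rot: [-2.625, -1.725, 0.002]
force: [-0.3, 0.2, -1.7]
opening: 0.392
grasp_force: 59.9
t 32.6 tcp [0.6517 0.0486 0.1782] tilt 0.09 | az -0.17 | tx 2.49 ty -23.12 tz 1.82 open 0.392 gf 59.9 F [-0.3  0.2 -1.7]
```

```bash
python3 -m handwheel '[{"tx":0.1,"ty":-1,"tz":0,"ax":0,"ay":0,"az":-0.1,"jaw":1},{"tx":0.2,"ty":-2,"tz":0,"ax":0,"ay":0,"az":0,"jaw":1},{"tx":0.3,"ty":-3,"tz":0,"ax":0,"ay":0,"az":0,"jaw":1},{"tx":0.4,"ty":-3.5,"tz":0,"ax":0,"ay":0,"az":0,"jaw":1},{"tx":0.4,"ty":-3.5,"tz":0,"ax":0,"ay":0,"az":0,"jaw":1},{"tx":0.4,"ty":-3.5,"tz":0,"ax":0,"ay":0,"az":0,"jaw":1},{"tx":0.3,"ty":-3,"tz":0,"ax":0,"ay":0,"az":0,"jaw":1},{"tx":0.2,"ty":-2.2,"tz":0,"ax":0,"ay":0,"az":0,"jaw":1},{"tx":0.2,"ty":-1.4,"tz":0,"ax":0,"ay":0,"az":0,"jaw":1},{"tx":0,"ty":0,"tz":0,"ax":0,"ay":0,"az":0,"jaw":1}]'
python3 -m handwheel '[{"tx":0,"ty":0,"tz":0.5,"ax":0,"ay":0,"az":0,"jaw":1},{"tx":0,"ty":0,"tz":1,"ax":0,"ay":0,"az":0,"jaw":1},{"tx":0,"ty":0,"tz":0,"ax":0,"ay":0,"az":0,"jaw":1},{"tx":0,"ty":0,"tz":0,"ax":0,"ay":0,"az":0,"jaw":1}]'
python3 - <<'E'
from h import *
goto([.449,.1626,.0822],-.405)
# check the rack in the hand against the platform: blue in scene/side views
dz=manip.read_state()["tcp_pos"][2]-.0142
for c in("scene","side"):
    im=manip.capture(c).astype(int);C=cam(c);b,g,r=im[...,0],im[...,1],im[...,2]
    m=(b>r+35)&(b>g+15);q=proj(C,[[.449,.163,dz]])[0].astype(int);k=np.zeros_like(m);k[q[1]-60:q[1]+60,q[0]-60:q[0]+60]=1;m&=k
    m=cv2.morphologyEx(m.astype(np.uint8),cv2.MORPH_CLOSE,np.ones((15,15)))>0
    print(c,m.sum(),fit(box(52,150,dz*1e3,dz*1e3+34),[(C,m)],[.449,.163,-.405]))
E
```

```text
time_s: 33.6
tcp_pos: [0.4484, 0.1636, 0.1793]
ee_rot: [-2.622, -1.73, 0.0]
force: [1.0, -0.1, -1.6]
opening: 0.396
grasp_force: 60.0
time_s: 34.0
tcp_pos: [0.4499, 0.1624, 0.1638]
ee_rot: [-2.624, -1.727, 0.002]
force: [0.4, 0.5, -1.4]
opening: 0.391
grasp_force: 60.0
t 34.0 tcp [0.4499 0.1624 0.1638] tilt 0.08 | az -0.08 | tx -0.02 ty -0.09 tz 8.16 open 0.391 gf 60.0 F [ 0.4  0.5 -1.4]
scene 1855 (array([ 0.4496,  0.1637, -0.4226]), np.float64(0.7561529820261438))
side 1107 (array([ 0.4512,  0.165 , -0.3452]), np.float64(0.645352236188249))
```

```bash
python3 -m handwheel '[{"tx":0,"ty":0,"tz":1.5,"ax":0,"ay":0,"az":0,"jaw":1},{"tx":0,"ty":0,"tz":2,"ax":0,"ay":0,"az":0,"jaw":1},{"tx":0,"ty":0,"tz":2,"ax":0,"ay":0,"az":0,"jaw":1},{"tx":0,"ty":0,"tz":1,"ax":0,"ay":0,"az":0,"jaw":1},{"tx":0,"ty":0,"tz":0.6,"ax":0,"ay":0,"az":0,"jaw":1},{"tx":0,"ty":0,"tz":0.4,"ax":0,"ay":0,"az":0,"jaw":1},{"tx":0,"ty":0,"tz":0.2,"ax":0,"ay":0,"az":0,"jaw":1},{"tx":0,"ty":0,"tz":0.1,"ax":0,"ay":0,"az":0,"jaw":1},{"tx":0,"ty":0,"tz":0,"ax":0,"ay":0,"az":0,"jaw":1},{"tx":0,"ty":0,"tz":0,"ax":0,"ay":0,"az":0,"jaw":1}]'
```

```text
time_s: 35.1
tcp_pos: [0.4499, 0.1629, 0.0868]
ee_rot: [2.623, 1.728, 0.001]
force: [0.4, -0.5, -2.0]
opening: 0.39
grasp_force: 60.0
```

```bash
python3 -m handwheel '[{"tx":0,"ty":0,"tz":0.1,"ax":0,"ay":0,"az":0,"jaw":1},{"tx":0,"ty":0,"tz":0.1,"ax":0,"ay":0,"az":0,"jaw":1},{"tx":0,"ty":0,"tz":0,"ax":0,"ay":0,"az":0,"jaw":1},{"tx":0,"ty":0,"tz":0,"ax":0,"ay":0,"az":0,"jaw":1}]'
```

```text
time_s: 35.5
tcp_pos: [0.4497, 0.1628, 0.0845]
ee_rot: [2.623, 1.728, -0.0]
force: [-0.6, 0.4, -0.9]
opening: 0.398
grasp_force: 60.0
```

```bash
python3 -m handwheel '[{"tx":0,"ty":0,"tz":0.1,"ax":0,"ay":0,"az":0,"jaw":1},{"tx":0,"ty":0,"tz":0.1,"ax":0,"ay":0,"az":0,"jaw":1},{"tx":0,"ty":0,"tz":0.05,"ax":0,"ay":0,"az":0,"jaw":1},{"tx":0,"ty":0,"tz":0,"ax":0,"ay":0,"az":0,"jaw":1},{"tx":0,"ty":0,"tz":0,"ax":0,"ay":0,"az":0,"jaw":1}]'
```

```text
time_s: 36.0
tcp_pos: [0.4498, 0.1628, 0.0822]
ee_rot: [2.623, 1.728, 0.0]
force: [-3.0, -0.0, 5.7]
opening: 0.395
grasp_force: 61.0
```

```bash
python3 -m handwheel '[{"tx":0,"ty":0,"tz":0,"ax":0,"ay":0,"az":0,"jaw":-1},{"tx":0,"ty":0,"tz":0,"ax":0,"ay":0,"az":0,"jaw":-1},{"tx":0,"ty":0,"tz":0,"ax":0,"ay":0,"az":0,"jaw":-1},{"tx":0,"ty":0,"tz":0,"ax":0,"ay":0,"az":0,"jaw":-1},{"tx":0,"ty":0,"tz":0,"ax":0,"ay":0,"az":0,"jaw":-1},{"tx":0,"ty":0,"tz":0,"ax":0,"ay":0,"az":0,"jaw":-1}]'
python3 -m handwheel '[{"tx":0,"ty":0,"tz":-0.5,"ax":0,"ay":0,"az":0,"jaw":-1},{"tx":0,"ty":0,"tz":-1,"ax":0,"ay":0,"az":0,"jaw":-1},{"tx":0,"ty":0,"tz":-2.5,"ax":0,"ay":0,"az":0,"jaw":-1},{"tx":0,"ty":0,"tz":-3.5,"ax":0,"ay":0,"az":0,"jaw":-1},{"tx":0,"ty":0,"tz":-3.5,"ax":0,"ay":0,"az":0,"jaw":-1},{"tx":0,"ty":0,"tz":-2,"ax":0,"ay":0,"az":0,"jaw":-1},{"tx":0,"ty":0,"tz":0,"ax":0,"ay":0,"az":0,"jaw":-1},{"tx":0,"ty":0,"tz":0,"ax":0,"ay":0,"az":0,"jaw":-1}]'
python3 - <<'E'
from h import *
C=cam("wrist");im=manip.capture("wrist").astype(int);cv2.imwrite("pics/w12b.png",im)
for o in manip.outline_of("wrist","rack_mid")[:2]: print(o["p"],o["rect"])
for c in("scene","side"):
    im=manip.capture(c).astype(int);Cc=cam(c);b,g,r=im[...,0],im[...,1],im[...,2]
    m=(b>r+35)&(b>g+15);q=proj(Cc,[[.449,.163,.085]])[0].astype(int);k=np.zeros_like(m);k[q[1]-60:q[1]+60,q[0]-60:q[0]+60]=1;m&=k
    m=cv2.morphologyEx(m.astype(np.uint8),cv2.MORPH_CLOSE,np.ones((15,15)))>0
    print(c,m.sum(),fit(box(52,150,68,102),[(Cc,m)],[.449,.163,-.405]))
    cv2.imwrite(f"pics/{c}12.png",im)
goto([.532,.3465,.2],-.455)
E
```

```text
time_s: 36.6
tcp_pos: [0.4497, 0.1628, 0.082]
ee_rot: [2.623, 1.728, -0.0]
force: [-0.3, 0.3, -0.4]
opening: 1.005
grasp_force: 0.0
time_s: 37.4
tcp_pos: [0.4498, 0.1628, 0.2125]
ee_rot: [2.623, 1.728, 0.001]
force: [-0.6, -0.6, -0.6]
opening: 1.005
grasp_force: 0.0
0.56 [245.5, 119.9, 305.6, 264.5]
scene 2038 (array([ 0.45  ,  0.1644, -0.4067]), np.float64(0.9183765628968982))
side 1294 (array([ 0.4509,  0.1647, -0.3779]), np.float64(0.8341883103768631))
t 37.6 tcp [0.4494 0.1627 0.2112] tilt 0.08 | az 2.82 | tx 20.14 ty -0.66 tz 1.12 open 1.001 gf 0.0 F [-0.6  0.2  0.1][ WARN:0@0.978] global loadsave.cpp:1063 imwrite_ Unsupported depth image for selected encoder is fallbacked to CV_8U.
```

The rack sits on the mat at (0.450, 0.164), yaw −0.40, within 2 mm of the platform centre. Next I'll return the small bottle.

```bash
python3 -m handwheel '[{"tx":0,"ty":0,"tz":0,"ax":0,"ay":0,"az":2.8,"jaw":-1},{"tx":2,"ty":0,"tz":0,"ax":0,"ay":0,"az":0,"jaw":-1},{"tx":3.5,"ty":-0.2,"tz":0,"ax":0,"ay":0,"az":0,"jaw":-1},{"tx":4,"ty":-0.2,"tz":0,"ax":0,"ay":0,"az":0,"jaw":-0.6},{"tx":4,"ty":-0.2,"tz":0,"ax":0,"ay":0,"az":0,"jaw":-0.6},{"tx":3.6,"ty":-0.1,"tz":0,"ax":0,"ay":0,"az":0,"jaw":-0.6},{"tx":2,"ty":0,"tz":1,"ax":0,"ay":0,"az":0,"jaw":-0.6},{"tx":1,"ty":0,"tz":1.5,"ax":0,"ay":0,"az":0,"jaw":-0.6},{"tx":0,"ty":0,"tz":1.5,"ax":0,"ay":0,"az":0,"jaw":-0.6},{"tx":0,"ty":0,"tz":0,"ax":0,"ay":0,"az":0,"jaw":-0.6}]'
python3 -m handwheel '[{"tx":0,"ty":0,"tz":0,"ax":0,"ay":0,"az":0,"jaw":-0.6},{"tx":0,"ty":0,"tz":0,"ax":0,"ay":0,"az":0,"jaw":-0.6}]'
python3 -c "
from h import *
goto([.5311,.3464,.0475],-.455)"
```

```text
time_s: 38.6
tcp_pos: [0.5305, 0.3452, 0.1688]
ee_rot: [-2.665, -1.663, 0.007]
force: [-0.5, -0.6, -0.0]
opening: 0.799
grasp_force: 0.0
time_s: 38.8
tcp_pos: [0.5319, 0.3458, 0.173]
ee_rot: [2.665, 1.662, 0.002]
force: [0.5, 0.4, 0.4]
opening: 0.799
grasp_force: 0.0
t 38.8 tcp [0.5319 0.3458 0.173 ] tilt 0.07 | az -0.02 | tx 0.02 ty -0.10 tz 12.55 open 0.799 gf 0.0 F [0.5 0.4 0.4]
```

```bash
python3 -m handwheel '[{"tx":0,"ty":-0.1,"tz":2.5,"ax":0,"ay":0,"az":0,"jaw":-0.6},{"tx":0,"ty":0,"tz":3,"ax":0,"ay":0,"az":0,"jaw":-0.6},{"tx":0,"ty":0,"tz":3,"ax":0,"ay":0,"az":0,"jaw":-0.6},{"tx":0,"ty":0,"tz":2.5,"ax":0,"ay":0,"az":0,"jaw":-0.6},{"tx":0,"ty":0,"tz":1.1,"ax":0,"ay":0,"az":0,"jaw":-0.6},{"tx":0,"ty":0,"tz":0.4,"ax":0,"ay":0,"az":0,"jaw":-0.6},{"tx":0,"ty":0,"tz":0,"ax":0,"ay":0,"az":0,"jaw":-0.6},{"tx":0,"ty":0,"tz":0,"ax":0,"ay":0,"az":0,"jaw":-0.6}]'
python3 -m handwheel '[{"tx":0,"ty":0,"tz":0,"ax":0,"ay":0,"az":0,"jaw":1},{"tx":0,"ty":0,"tz":0,"ax":0,"ay":0,"az":0,"jaw":1},{"tx":0,"ty":0,"tz":0,"ax":0,"ay":0,"az":0,"jaw":1},{"tx":0,"ty":0,"tz":0,"ax":0,"ay":0,"az":0,"jaw":1},{"tx":0,"ty":0,"tz":0,"ax":0,"ay":0,"az":0,"jaw":1},{"tx":0,"ty":0,"tz":0,"ax":0,"ay":0,"az":0,"jaw":1},{"tx":0,"ty":0,"tz":0,"ax":0,"ay":0,"az":0,"jaw":1}]'
python3 -m handwheel '[{"tx":0,"ty":0,"tz":-0.5,"ax":0,"ay":0,"az":0,"jaw":1},{"tx":0,"ty":0,"tz":-1.5,"ax":0,"ay":0,"az":0,"jaw":1},{"tx":0,"ty":0,"tz":-3,"ax":0,"ay":0,"az":0,"jaw":1},{"tx":0,"ty":0,"tz":-4,"ax":0,"ay":0,"az":0,"jaw":1},{"tx":0,"ty":0,"tz":-4,"ax":0,"ay":0,"az":0,"jaw":1},{"tx":0,"ty":0,"tz":-3,"ax":0,"ay":0,"az":0,"jaw":1},{"tx":0,"ty":0,"tz":-2,"ax":0,"ay":0,"az":0,"jaw":1},{"tx":0,"ty":0,"tz":0,"ax":0,"ay":0,"az":0,"jaw":1},{"tx":0,"ty":0,"tz":0,"ax":0,"ay":0,"az":0,"jaw":1}]'
python3 -c "
from h import *
goto([.5541,.0078,.22],-.455)"
```

```text
time_s: 39.6
tcp_pos: [0.5315, 0.3471, 0.0485]
ee_rot: [2.665, 1.663, 0.003]
force: [0.7, 0.4, 0.6]
opening: 0.799
grasp_force: 0.0
time_s: 40.3
tcp_pos: [0.5316, 0.3471, 0.0487]
ee_rot: [2.664, 1.663, 0.004]
force: [-1.7, -0.9, 9.8]
opening: 0.535
grasp_force: 58.8
time_s: 41.2
tcp_pos: [0.5307, 0.3469, 0.2272]
ee_rot: [2.665, 1.664, 0.001]
force: [0.2, 0.3, -2.0]
opening: 0.529
grasp_force: 58.6
t 41.2 tcp [0.5307 0.3469 0.2272] tilt 0.02 | az 0.02 | tx -29.43 ty 17.00 tz 0.72 open 0.529 gf 58.6 F [ 0.2  0.3 -2. ]
```

```bash
python3 -m handwheel '[{"tx":-1.2,"ty":0.7,"tz":0,"ax":0,"ay":0,"az":0,"jaw":1},{"tx":-2.4,"ty":1.4,"tz":0,"ax":0,"ay":0,"az":0,"jaw":1},{"tx":-3.4,"ty":1.95,"tz":0,"ax":0,"ay":0,"az":0,"jaw":1},{"tx":-3.8,"ty":2.2,"tz":0,"ax":0,"ay":0,"az":0,"jaw":1},{"tx":-3.8,"ty":2.2,"tz":0,"ax":0,"ay":0,"az":0,"jaw":1},{"tx":-3.8,"ty":2.2,"tz":0,"ax":0,"ay":0,"az":0,"jaw":1},{"tx":-3.8,"ty":2.2,"tz":0,"ax":0,"ay":0,"az":0,"jaw":1},{"tx":-3.4,"ty":1.95,"tz":0,"ax":0,"ay":0,"az":0,"jaw":1},{"tx":-2.4,"ty":1.4,"tz":0,"ax":0,"ay":0,"az":0,"jaw":1},{"tx":-1.4,"ty":0.8,"tz":0,"ax":0,"ay":0,"az":0,"jaw":1}]'
python3 -m handwheel '[{"tx":0,"ty":0,"tz":0.5,"ax":0,"ay":0,"az":0,"jaw":1},{"tx":0,"ty":0,"tz":2,"ax":0,"ay":0,"az":0,"jaw":1},{"tx":0,"ty":0,"tz":2,"ax":0,"ay":0,"az":0,"jaw":1},{"tx":0,"ty":0,"tz":0,"ax":0,"ay":0,"az":0,"jaw":1},{"tx":0,"ty":0,"tz":0,"ax":0,"ay":0,"az":0,"jaw":1}]'
python3 -c "
from h import *
goto([.5541,.0085,.0497],-.455)"
```

```text
time_s: 42.2
tcp_pos: [0.5538, 0.0055, 0.2259]
ee_rot: [-2.666, -1.661, 0.003]
force: [0.2, 0.3, -1.6]
opening: 0.533
grasp_force: 58.6
time_s: 42.7
tcp_pos: [0.5542, 0.0088, 0.1821]
ee_rot: [-2.664, -1.664, 0.001]
force: [-0.3, -0.2, -0.4]
opening: 0.534
grasp_force: 58.8
t 42.7 tcp [0.5542 0.0088 0.1821] tilt 0.04 | az 0.07 | tx -0.04 ty 0.00 tz 13.24 open 0.534 gf 58.8 F [-0.3 -0.2 -0.4]
```

```bash
python3 -m handwheel '[{"tx":0,"ty":0,"tz":2,"ax":0,"ay":0,"az":0,"jaw":1},{"tx":0,"ty":0,"tz":3,"ax":0,"ay":0,"az":0,"jaw":1},{"tx":0,"ty":0,"tz":3,"ax":0,"ay":0,"az":0,"jaw":1},{"tx":0,"ty":0,"tz":2.5,"ax":0,"ay":0,"az":0,"jaw":1},{"tx":0,"ty":0,"tz":1.3,"ax":0,"ay":0,"az":0,"jaw":1},{"tx":0,"ty":0,"tz":0.7,"ax":0,"ay":0,"az":0,"jaw":1},{"tx":0,"ty":0,"tz":0.3,"ax":0,"ay":0,"az":0,"jaw":1},{"tx":0,"ty":0,"tz":0.1,"ax":0,"ay":0,"az":0,"jaw":1},{"tx":0,"ty":0,"tz":0,"ax":0,"ay":0,"az":0,"jaw":1},{"tx":0,"ty":0,"tz":0,"ax":0,"ay":0,"az":0,"jaw":1}]'
```

```text
time_s: 43.7
tcp_pos: [0.5549, 0.008, 0.0538]
ee_rot: [2.664, 1.663, 0.001]
force: [0.3, 0.1, -1.1]
opening: 0.534
grasp_force: 58.8
```

```bash
python3 -m handwheel '[{"tx":0,"ty":0,"tz":0.1,"ax":0,"ay":0,"az":0,"jaw":1},{"tx":0,"ty":0,"tz":0.1,"ax":0,"ay":0,"az":0,"jaw":1},{"tx":0,"ty":0,"tz":0,"ax":0,"ay":0,"az":0,"jaw":1},{"tx":0,"ty":0,"tz":0,"ax":0,"ay":0,"az":0,"jaw":1}]'
```

```text
time_s: 44.1
tcp_pos: [0.5544, 0.0081, 0.051]
ee_rot: [-2.665, -1.664, 0.0]
force: [-0.1, -0.1, -1.6]
opening: 0.531
grasp_force: 58.8
```

```bash
python3 -m handwheel '[{"tx":0,"ty":0,"tz":0.1,"ax":0,"ay":0,"az":0,"jaw":1},{"tx":0,"ty":0,"tz":0.05,"ax":0,"ay":0,"az":0,"jaw":1},{"tx":0,"ty":0,"tz":0,"ax":0,"ay":0,"az":0,"jaw":1},{"tx":0,"ty":0,"tz":0,"ax":0,"ay":0,"az":0,"jaw":1}]'
python3 -m handwheel '[{"tx":0,"ty":0,"tz":0,"ax":0,"ay":0,"az":0,"jaw":-0.8},{"tx":0,"ty":0,"tz":0,"ax":0,"ay":0,"az":0,"jaw":-0.8},{"tx":0,"ty":0,"tz":0,"ax":0,"ay":0,"az":0,"jaw":-0.8},{"tx":0,"ty":0,"tz":0,"ax":0,"ay":0,"az":0,"jaw":-0.8},{"tx":0,"ty":0,"tz":-1,"ax":0,"ay":0,"az":0,"jaw":-0.8},{"tx":0,"ty":0,"tz":-3,"ax":0,"ay":0,"az":0,"jaw":-0.8},{"tx":0,"ty":0,"tz":-4,"ax":0,"ay":0,"az":0,"jaw":-0.8},{"tx":0,"ty":0,"tz":-4,"ax":0,"ay":0,"az":0,"jaw":-0.8},{"tx":0,"ty":0,"tz":-4,"ax":0,"ay":0,"az":0,"jaw":-0.8},{"tx":0,"ty":0,"tz":0,"ax":0,"ay":0,"az":0,"jaw":-0.8}]'
python3 -c "
from h import *
goto([.4405,.3457,.2],-.455)"
```

```text
time_s: 44.5
tcp_pos: [0.5546, 0.008, 0.0498]
ee_rot: [2.665, 1.663, 0.0]
force: [-0.7, -0.1, 4.5]
opening: 0.53
grasp_force: 60.2
time_s: 45.5
tcp_pos: [0.5561, 0.008, 0.2159]
ee_rot: [2.66, 1.661, 0.01]
force: [0.8, -0.8, 0.2]
opening: 0.899
grasp_force: 0.0
t 45.5 tcp [0.5561 0.008  0.2159] tilt 0.48 | az 0.03 | tx 25.26 ty -25.23 tz 1.59 open 0.899 gf 0.0 F [ 0.8 -0.8  0.2]
```

Contact came where predicted. Now the wide bottle.

```bash
python3 -m handwheel '[{"tx":1.5,"ty":-1.5,"tz":0,"ax":0,"ay":0,"az":0,"jaw":-0.8},{"tx":3,"ty":-3,"tz":0,"ax":0,"ay":0,"az":0,"jaw":-0.8},{"tx":3.2,"ty":-3.2,"tz":0,"ax":0,"ay":0,"az":0,"jaw":-0.8},{"tx":3.2,"ty":-3.2,"tz":0,"ax":0,"ay":0,"az":0,"jaw":-0.8},{"tx":3.2,"ty":-3.2,"tz":0,"ax":0,"ay":0,"az":0,"jaw":-0.8},{"tx":3.2,"ty":-3.2,"tz":0,"ax":0,"ay":0,"az":0,"jaw":-0.8},{"tx":3.2,"ty":-3.1,"tz":0,"ax":0,"ay":0,"az":0,"jaw":-0.8},{"tx":3,"ty":-3,"tz":0,"ax":0,"ay":0,"az":0,"jaw":-0.8},{"tx":1.8,"ty":-1.8,"tz":0,"ax":0,"ay":0,"az":0,"jaw":-0.8},{"tx":0,"ty":0,"tz":0,"ax":0,"ay":0,"az":0,"jaw":-0.8}]'
python3 -m handwheel '[{"tx":0,"ty":0,"tz":1.5,"ax":0,"ay":0,"az":0,"jaw":-0.8},{"tx":0,"ty":0,"tz":1.5,"ax":0,"ay":0,"az":0,"jaw":-0.8},{"tx":0,"ty":0,"tz":0,"ax":0,"ay":0,"az":0,"jaw":-0.8},{"tx":0,"ty":0,"tz":0,"ax":0,"ay":0,"az":0,"jaw":-0.8}]'
python3 -c "
from h import *
goto([.4402,.3455,.054],-.455)"
```

```text
time_s: 46.5
tcp_pos: [0.4377, 0.3487, 0.2096]
ee_rot: [-2.662, -1.668, 0.0]
force: [1.3, -1.2, 0.2]
opening: 0.9
grasp_force: 0.0
time_s: 46.9
tcp_pos: [0.4393, 0.3452, 0.1789]
ee_rot: [2.666, 1.662, -0.002]
force: [-0.7, 0.4, 0.3]
opening: 0.901
grasp_force: 0.0
t 46.9 tcp [0.4393 0.3452 0.1789] tilt 0.07 | az -0.04 | tx 0.06 ty 0.07 tz 12.49 open 0.901 gf 0.0 F [-0.7  0.4  0.3]
```

```bash
python3 -m handwheel '[{"tx":0,"ty":0,"tz":2.5,"ax":0,"ay":0,"az":0,"jaw":-0.8},{"tx":0,"ty":0,"tz":3,"ax":0,"ay":0,"az":0,"jaw":-0.8},{"tx":0,"ty":0,"tz":3,"ax":0,"ay":0,"az":0,"jaw":-0.8},{"tx":0,"ty":0,"tz":2.3,"ax":0,"ay":0,"az":0,"jaw":-0.8},{"tx":0,"ty":0,"tz":1.1,"ax":0,"ay":0,"az":0,"jaw":-0.8},{"tx":0,"ty":0,"tz":0.5,"ax":0,"ay":0,"az":0,"jaw":-0.8},{"tx":0,"ty":0,"tz":0,"ax":0,"ay":0,"az":0,"jaw":-0.8},{"tx":0,"ty":0,"tz":0,"ax":0,"ay":0,"az":0,"jaw":-0.8}]'
python3 -m handwheel '[{"tx":0,"ty":0,"tz":0,"ax":0,"ay":0,"az":0,"jaw":1},{"tx":0,"ty":0,"tz":0,"ax":0,"ay":0,"az":0,"jaw":1},{"tx":0,"ty":0,"tz":0,"ax":0,"ay":0,"az":0,"jaw":1},{"tx":0,"ty":0,"tz":0,"ax":0,"ay":0,"az":0,"jaw":1},{"tx":0,"ty":0,"tz":0,"ax":0,"ay":0,"az":0,"jaw":1},{"tx":0,"ty":0,"tz":0,"ax":0,"ay":0,"az":0,"jaw":1},{"tx":0,"ty":0,"tz":0,"ax":0,"ay":0,"az":0,"jaw":1}]'
python3 -m handwheel '[{"tx":0,"ty":0,"tz":-0.5,"ax":0,"ay":0,"az":0,"jaw":1},{"tx":0,"ty":0,"tz":-1.5,"ax":0,"ay":0,"az":0,"jaw":1},{"tx":0,"ty":0,"tz":-3,"ax":0,"ay":0,"az":0,"jaw":1},{"tx":0,"ty":0,"tz":-4,"ax":0,"ay":0,"az":0,"jaw":1},{"tx":0,"ty":0,"tz":-4,"ax":0,"ay":0,"az":0,"jaw":1},{"tx":0,"ty":0,"tz":-3,"ax":0,"ay":0,"az":0,"jaw":1},{"tx":0,"ty":0,"tz":-1.5,"ax":0,"ay":0,"az":0,"jaw":1},{"tx":0,"ty":0,"tz":0,"ax":0,"ay":0,"az":0,"jaw":1},{"tx":0,"ty":0,"tz":0,"ax":0,"ay":0,"az":0,"jaw":1}]'
python3 -c "
from h import *
goto([.5893,.081,.22],-.455)"
```

```text
time_s: 47.7
tcp_pos: [0.4398, 0.3463, 0.0567]
ee_rot: [2.665, 1.663, 0.002]
force: [0.2, -0.0, 0.1]
opening: 0.896
grasp_force: 0.0
time_s: 48.4
tcp_pos: [0.4397, 0.3465, 0.0571]
ee_rot: [-2.665, -1.664, -0.003]
force: [-1.6, -0.6, 11.9]
opening: 0.633
grasp_force: 59.9
time_s: 49.3
tcp_pos: [0.4389, 0.3459, 0.2292]
ee_rot: [2.665, 1.664, -0.002]
force: [-0.1, -0.4, -3.1]
opening: 0.626
grasp_force: 60.6
t 49.3 tcp [0.4389 0.3459 0.2292] tilt 0.09 | az 0.02 | tx -17.18 ty 25.15 tz 0.92 open 0.626 gf 60.6 F [-0.1 -0.4 -3.1]
```

```bash
python3 -m handwheel '[{"tx":-0.8,"ty":1.15,"tz":0,"ax":0,"ay":0,"az":0,"jaw":1},{"tx":-1.6,"ty":2.3,"tz":0,"ax":0,"ay":0,"az":0,"jaw":1},{"tx":-2.4,"ty":3.45,"tz":0,"ax":0,"ay":0,"az":0,"jaw":1},{"tx":-2.7,"ty":3.9,"tz":0,"ax":0,"ay":0,"az":0,"jaw":1},{"tx":-2.7,"ty":3.9,"tz":0,"ax":0,"ay":0,"az":0,"jaw":1},{"tx":-2.7,"ty":3.9,"tz":0,"ax":0,"ay":0,"az":0,"jaw":1},{"tx":-2.3,"ty":3.45,"tz":0,"ax":0,"ay":0,"az":0,"jaw":1},{"tx":-1.2,"ty":1.9,"tz":0,"ax":0,"ay":0,"az":0,"jaw":1},{"tx":-0.8,"ty":1.2,"tz":0,"ax":0,"ay":0,"az":0,"jaw":1},{"tx":0,"ty":0,"tz":0,"ax":0,"ay":0,"az":0,"jaw":1}]'
python3 -m handwheel '[{"tx":0,"ty":0,"tz":1.5,"ax":0,"ay":0,"az":0,"jaw":1},{"tx":0,"ty":0,"tz":2,"ax":0,"ay":0,"az":0,"jaw":1},{"tx":0,"ty":0,"tz":0.5,"ax":0,"ay":0,"az":0,"jaw":1},{"tx":0,"ty":0,"tz":0,"ax":0,"ay":0,"az":0,"jaw":1},{"tx":0,"ty":0,"tz":0,"ax":0,"ay":0,"az":0,"jaw":1}]'
python3 -c "
from h import *
goto([.5893,.081,.0581],-.455)"
```

```text
time_s: 50.3
tcp_pos: [0.5898, 0.0794, 0.2291]
ee_rot: [-2.666, -1.661, 0.003]
force: [-0.1, -0.0, -2.4]
opening: 0.626
grasp_force: 60.6
time_s: 50.8
tcp_pos: [0.5895, 0.0817, 0.191]
ee_rot: [2.664, 1.664, 0.001]
force: [0.3, -0.0, -2.6]
opening: 0.628
grasp_force: 60.6
t 50.8 tcp [0.5895 0.0817 0.191 ] tilt 0.03 | az 0.06 | tx -0.07 ty 0.01 tz 13.29 open 0.628 gf 60.6 F [ 0.3 -0.  -2.6]
```

```bash
python3 -m handwheel '[{"tx":-0.05,"ty":0,"tz":2,"ax":0,"ay":0,"az":0,"jaw":1},{"tx":0,"ty":0,"tz":3,"ax":0,"ay":0,"az":0,"jaw":1},{"tx":0,"ty":0,"tz":3,"ax":0,"ay":0,"az":0,"jaw":1},{"tx":0,"ty":0,"tz":2.5,"ax":0,"ay":0,"az":0,"jaw":1},{"tx":0,"ty":0,"tz":1.4,"ax":0,"ay":0,"az":0,"jaw":1},{"tx":0,"ty":0,"tz":0.7,"ax":0,"ay":0,"az":0,"jaw":1},{"tx":0,"ty":0,"tz":0.3,"ax":0,"ay":0,"az":0,"jaw":1},{"tx":0,"ty":0,"tz":0.2,"ax":0,"ay":0,"az":0,"jaw":1},{"tx":0,"ty":0,"tz":0,"ax":0,"ay":0,"az":0,"jaw":1},{"tx":0,"ty":0,"tz":0,"ax":0,"ay":0,"az":0,"jaw":1}]'
python3 -m handwheel '[{"tx":0,"ty":0,"tz":0,"ax":0,"ay":0,"az":0,"jaw":1},{"tx":0,"ty":0,"tz":0,"ax":0,"ay":0,"az":0,"jaw":1}]'
```

```text
time_s: 51.8
tcp_pos: [0.5897, 0.0806, 0.0602]
ee_rot: [2.664, 1.663, 0.001]
force: [-0.4, -0.7, -2.7]
opening: 0.626
grasp_force: 60.6
time_s: 52.0
tcp_pos: [0.5895, 0.0806, 0.0598]
ee_rot: [2.665, 1.663, 0.0]
force: [0.2, -0.7, -1.3]
opening: 0.627
grasp_force: 60.6
```

```bash
python3 -m handwheel '[{"tx":0,"ty":0,"tz":0.1,"ax":0,"ay":0,"az":0,"jaw":1},{"tx":0,"ty":0,"tz":0.1,"ax":0,"ay":0,"az":0,"jaw":1},{"tx":0,"ty":0,"tz":0,"ax":0,"ay":0,"az":0,"jaw":1},{"tx":0,"ty":0,"tz":0,"ax":0,"ay":0,"az":0,"jaw":1}]'
python3 -m handwheel '[{"tx":0,"ty":0,"tz":0,"ax":0,"ay":0,"az":0,"jaw":-0.8},{"tx":0,"ty":0,"tz":0,"ax":0,"ay":0,"az":0,"jaw":-0.8},{"tx":0,"ty":0,"tz":0,"ax":0,"ay":0,"az":0,"jaw":-0.8},{"tx":0,"ty":0,"tz":0,"ax":0,"ay":0,"az":0,"jaw":-0.8},{"tx":0,"ty":0,"tz":-1,"ax":0,"ay":0,"az":0,"jaw":-0.8},{"tx":0,"ty":0,"tz":-3,"ax":0,"ay":0,"az":0,"jaw":-0.8},{"tx":0,"ty":0,"tz":-4,"ax":0,"ay":0,"az":0,"jaw":-0.8},{"tx":0,"ty":0,"tz":-4,"ax":0,"ay":0,"az":0,"jaw":-0.8},{"tx":0,"ty":0,"tz":-3.5,"ax":0,"ay":0,"az":0,"jaw":-0.8},{"tx":0,"ty":0,"tz":0,"ax":0,"ay":0,"az":0,"jaw":-0.8}]'
python3 -c "
from h import *
goto([.4762,.4185,.2],-.455)"
```

```text
time_s: 52.4
tcp_pos: [0.5897, 0.0808, 0.0582]
ee_rot: [2.665, 1.663, 0.001]
force: [-2.2, 1.3, 5.9]
opening: 0.628
grasp_force: 62.7
time_s: 53.4
tcp_pos: [0.5909, 0.0807, 0.2186]
ee_rot: [2.661, 1.661, 0.01]
force: [1.1, -0.0, -0.2]
opening: 0.902
grasp_force: 0.0
t 53.4 tcp [0.5909 0.0807 0.2186] tilt 0.45 | az 0.02 | tx 25.30 ty -25.15 tz 1.86 open 0.902 gf 0.0 F [ 1.1 -0.  -0.2]
```

Next, the tall bottle.

```bash
python3 -m handwheel '[{"tx":1.5,"ty":-1.5,"tz":0,"ax":0,"ay":0,"az":0,"jaw":-0.8},{"tx":3,"ty":-3,"tz":0,"ax":0,"ay":0,"az":0,"jaw":-0.8},{"tx":3.2,"ty":-3.2,"tz":0,"ax":0,"ay":0,"az":0,"jaw":-0.8},{"tx":3.2,"ty":-3.2,"tz":0,"ax":0,"ay":0,"az":0,"jaw":-0.8},{"tx":3.2,"ty":-3.2,"tz":0,"ax":0,"ay":0,"az":0,"jaw":-0.8},{"tx":3.2,"ty":-3.2,"tz":0,"ax":0,"ay":0,"az":0,"jaw":-0.8},{"tx":3.2,"ty":-3.1,"tz":0,"ax":0,"ay":0,"az":0,"jaw":-0.8},{"tx":3,"ty":-3,"tz":0,"ax":0,"ay":0,"az":0,"jaw":-0.8},{"tx":1.8,"ty":-1.75,"tz":0,"ax":0,"ay":0,"az":0,"jaw":-0.8},{"tx":0,"ty":0,"tz":0,"ax":0,"ay":0,"az":0,"jaw":-0.8}]'
python3 -m handwheel '[{"tx":0,"ty":0,"tz":1.5,"ax":0,"ay":0,"az":0,"jaw":-0.8},{"tx":0,"ty":0,"tz":1.5,"ax":0,"ay":0,"az":0,"jaw":-0.8},{"tx":0,"ty":0,"tz":0,"ax":0,"ay":0,"az":0,"jaw":-0.8},{"tx":0,"ty":0,"tz":0,"ax":0,"ay":0,"az":0,"jaw":-0.8}]'
python3 -c "
from h import *
goto([.476,.4184,.059],-.455)"
```

```text
time_s: 54.4
tcp_pos: [0.4729, 0.4211, 0.2121]
ee_rot: [-2.662, -1.668, 0.001]
force: [1.1, -1.3, 0.7]
opening: 0.902
grasp_force: 0.0
time_s: 54.8
tcp_pos: [0.4747, 0.4175, 0.1819]
ee_rot: [2.666, 1.662, -0.002]
force: [0.3, -0.0, 0.3]
opening: 0.9
grasp_force: 0.0
t 54.8 tcp [0.4747 0.4175 0.1819] tilt 0.07 | az -0.04 | tx 0.14 ty 0.08 tz 12.29 open 0.900 gf 0.0 F [ 0.3 -0.   0.3]
```

```bash
python3 -m handwheel '[{"tx":0.1,"ty":0,"tz":2.5,"ax":0,"ay":0,"az":0,"jaw":-0.8},{"tx":0,"ty":0,"tz":3,"ax":0,"ay":0,"az":0,"jaw":-0.8},{"tx":0,"ty":0,"tz":3,"ax":0,"ay":0,"az":0,"jaw":-0.8},{"tx":0,"ty":0,"tz":2.3,"ax":0,"ay":0,"az":0,"jaw":-0.8},{"tx":0,"ty":0,"tz":1,"ax":0,"ay":0,"az":0,"jaw":-0.8},{"tx":0,"ty":0,"tz":0.4,"ax":0,"ay":0,"az":0,"jaw":-0.8},{"tx":0,"ty":0,"tz":0,"ax":0,"ay":0,"az":0,"jaw":-0.8},{"tx":0,"ty":0,"tz":0,"ax":0,"ay":0,"az":0,"jaw":-0.8}]'
python3 -m handwheel '[{"tx":0,"ty":0,"tz":0,"ax":0,"ay":0,"az":0,"jaw":1},{"tx":0,"ty":0,"tz":0,"ax":0,"ay":0,"az":0,"jaw":1},{"tx":0,"ty":0,"tz":0,"ax":0,"ay":0,"az":0,"jaw":1},{"tx":0,"ty":0,"tz":0,"ax":0,"ay":0,"az":0,"jaw":1},{"tx":0,"ty":0,"tz":0,"ax":0,"ay":0,"az":0,"jaw":1},{"tx":0,"ty":0,"tz":0,"ax":0,"ay":0,"az":0,"jaw":1},{"tx":0,"ty":0,"tz":0,"ax":0,"ay":0,"az":0,"jaw":1}]'
python3 -m handwheel '[{"tx":0,"ty":0,"tz":-0.5,"ax":0,"ay":0,"az":0,"jaw":1},{"tx":0,"ty":0,"tz":-1.5,"ax":0,"ay":0,"az":0,"jaw":1},{"tx":0,"ty":0,"tz":-3,"ax":0,"ay":0,"az":0,"jaw":1},{"tx":0,"ty":0,"tz":-4,"ax":0,"ay":0,"az":0,"jaw":1},{"tx":0,"ty":0,"tz":-4,"ax":0,"ay":0,"az":0,"jaw":1},{"tx":0,"ty":0,"tz":-3,"ax":0,"ay":0,"az":0,"jaw":1},{"tx":0,"ty":0,"tz":-1.5,"ax":0,"ay":0,"az":0,"jaw":1},{"tx":0,"ty":0,"tz":0,"ax":0,"ay":0,"az":0,"jaw":1},{"tx":0,"ty":0,"tz":0,"ax":0,"ay":0,"az":0,"jaw":1}]'
python3 -c "
from h import *
goto([.623,.1537,.22],-.455)"
```

```text
time_s: 55.6
tcp_pos: [0.4755, 0.4196, 0.0618]
ee_rot: [-2.665, -1.663, -0.003]
force: [-0.0, 0.1, -0.1]
opening: 0.899
grasp_force: 0.0
time_s: 56.3
tcp_pos: [0.4756, 0.4197, 0.0622]
ee_rot: [-2.665, -1.664, -0.004]
force: [-1.4, -2.1, 11.9]
opening: 0.615
grasp_force: 60.3
time_s: 57.2
tcp_pos: [0.4746, 0.4191, 0.234]
ee_rot: [2.665, 1.664, -0.003]
force: [0.1, 0.1, -4.0]
opening: 0.611
grasp_force: 62.1
t 57.2 tcp [0.4746 0.4191 0.234 ] tilt 0.1 | az 0.02 | tx -17.32 ty 24.99 tz 1.40 open 0.611 gf 62.1 F [ 0.1  0.1 -4. ]
```

Place at TCP z ≈ 0.0632.

```bash
python3 -m handwheel '[{"tx":-0.8,"ty":1.15,"tz":0,"ax":0,"ay":0,"az":0,"jaw":1},{"tx":-1.6,"ty":2.3,"tz":0,"ax":0,"ay":0,"az":0,"jaw":1},{"tx":-2.4,"ty":3.45,"tz":0,"ax":0,"ay":0,"az":0,"jaw":1},{"tx":-2.7,"ty":3.9,"tz":0,"ax":0,"ay":0,"az":0,"jaw":1},{"tx":-2.7,"ty":3.9,"tz":0,"ax":0,"ay":0,"az":0,"jaw":1},{"tx":-2.7,"ty":3.9,"tz":0,"ax":0,"ay":0,"az":0,"jaw":1},{"tx":-2.4,"ty":3.4,"tz":0,"ax":0,"ay":0,"az":0,"jaw":1},{"tx":-1.2,"ty":1.8,"tz":0,"ax":0,"ay":0,"az":0,"jaw":1},{"tx":-0.8,"ty":1.2,"tz":0,"ax":0,"ay":0,"az":0,"jaw":1},{"tx":0,"ty":0,"tz":0,"ax":0,"ay":0,"az":0,"jaw":1}]'
python3 -m handwheel '[{"tx":0,"ty":0,"tz":1.5,"ax":0,"ay":0,"az":0,"jaw":1},{"tx":0,"ty":0,"tz":2,"ax":0,"ay":0,"az":0,"jaw":1},{"tx":0,"ty":0,"tz":0.5,"ax":0,"ay":0,"az":0,"jaw":1},{"tx":0,"ty":0,"tz":0,"ax":0,"ay":0,"az":0,"jaw":1},{"tx":0,"ty":0,"tz":0,"ax":0,"ay":0,"az":0,"jaw":1}]'
python3 -c "
from h import *
goto([.623,.1537,.0632],-.455)"
```

```text
time_s: 58.2
tcp_pos: [0.6239, 0.1523, 0.234]
ee_rot: [-2.666, -1.661, 0.003]
force: [-0.1, 0.7, -3.6]
opening: 0.612
grasp_force: 62.1
time_s: 58.7
tcp_pos: [0.6235, 0.1547, 0.196]
ee_rot: [2.664, 1.665, 0.001]
force: [0.8, -0.5, -2.0]
opening: 0.612
grasp_force: 62.2
t 58.7 tcp [0.6235 0.1547 0.196 ] tilt 0.03 | az 0.06 | tx -0.11 ty -0.00 tz 13.28 open 0.612 gf 62.2 F [ 0.8 -0.5 -2. ]
```

```bash
python3 -m handwheel '[{"tx":-0.05,"ty":0,"tz":2,"ax":0,"ay":0,"az":0,"jaw":1},{"tx":0,"ty":0,"tz":3,"ax":0,"ay":0,"az":0,"jaw":1},{"tx":0,"ty":0,"tz":3,"ax":0,"ay":0,"az":0,"jaw":1},{"tx":0,"ty":0,"tz":2.5,"ax":0,"ay":0,"az":0,"jaw":1},{"tx":0,"ty":0,"tz":1.4,"ax":0,"ay":0,"az":0,"jaw":1},{"tx":0,"ty":0,"tz":0.7,"ax":0,"ay":0,"az":0,"jaw":1},{"tx":0,"ty":0,"tz":0.3,"ax":0,"ay":0,"az":0,"jaw":1},{"tx":0,"ty":0,"tz":0.2,"ax":0,"ay":0,"az":0,"jaw":1},{"tx":0,"ty":0,"tz":0,"ax":0,"ay":0,"az":0,"jaw":1},{"tx":0,"ty":0,"tz":0,"ax":0,"ay":0,"az":0,"jaw":1}]'
python3 -m handwheel '[{"tx":0,"ty":0,"tz":0.1,"ax":0,"ay":0,"az":0,"jaw":1},{"tx":0,"ty":0,"tz":0,"ax":0,"ay":0,"az":0,"jaw":1},{"tx":0,"ty":0,"tz":0,"ax":0,"ay":0,"az":0,"jaw":1}]'
```

```text
time_s: 59.7
tcp_pos: [0.6237, 0.1537, 0.0653]
ee_rot: [2.665, 1.663, 0.002]
force: [0.2, 0.0, -2.6]
opening: 0.611
grasp_force: 62.2
time_s: 60.0
tcp_pos: [0.6234, 0.1536, 0.0636]
ee_rot: [2.665, 1.664, -0.0]
force: [-0.0, -0.2, -3.9]
opening: 0.611
grasp_force: 62.2
```

```bash
python3 -m handwheel '[{"tx":0,"ty":0,"tz":0.1,"ax":0,"ay":0,"az":0,"jaw":1},{"tx":0,"ty":0,"tz":0,"ax":0,"ay":0,"az":0,"jaw":1},{"tx":0,"ty":0,"tz":0,"ax":0,"ay":0,"az":0,"jaw":1}]'
python3 -m handwheel '[{"tx":0,"ty":0,"tz":0,"ax":0,"ay":0,"az":0,"jaw":-0.8},{"tx":0,"ty":0,"tz":0,"ax":0,"ay":0,"az":0,"jaw":-0.8},{"tx":0,"ty":0,"tz":0,"ax":0,"ay":0,"az":0,"jaw":-0.8},{"tx":0,"ty":0,"tz":0,"ax":0,"ay":0,"az":0,"jaw":-0.8},{"tx":0,"ty":0,"tz":-1,"ax":0,"ay":0,"az":0,"jaw":-0.8},{"tx":0,"ty":0,"tz":-3,"ax":0,"ay":0,"az":0,"jaw":-0.8},{"tx":0,"ty":0,"tz":-4,"ax":0,"ay":0,"az":0,"jaw":-0.8},{"tx":0,"ty":0,"tz":-4,"ax":0,"ay":0,"az":0,"jaw":-0.8},{"tx":0,"ty":0,"tz":-4,"ax":0,"ay":0,"az":0,"jaw":-0.8},{"tx":0,"ty":0,"tz":-4,"ax":0,"ay":0,"az":0,"jaw":-0.8}]'
python3 -m handwheel '[{"tx":0,"ty":-3,"tz":-2,"ax":0,"ay":0,"az":0,"jaw":-1},{"tx":1,"ty":-4,"tz":-2,"ax":0,"ay":0,"az":0,"jaw":-1},{"tx":1,"ty":-4,"tz":-1,"ax":0,"ay":0,"az":0,"jaw":-1},{"tx":1,"ty":-4,"tz":0,"ax":0,"ay":0,"az":0,"jaw":-1},{"tx":1,"ty":-4,"tz":0,"ax":0,"ay":0,"az":0,"jaw":-1},{"tx":2,"ty":-4,"tz":0,"ax":0,"ay":0,"az":0,"jaw":-1},{"tx":2,"ty":-4,"tz":0,"ax":0,"ay":0,"az":0,"jaw":-1},{"tx":2,"ty":-3,"tz":0,"ax":0,"ay":0,"az":0,"jaw":-1},{"tx":0,"ty":0,"tz":0,"ax":0,"ay":0,"az":0,"jaw":-1},{"tx":0,"ty":0,"tz":0,"ax":0,"ay":0,"az":0,"jaw":-1}]'
python3 - <<'E'
from h import *
d={"bottle_wide_mid":((62,117,44,21,77,4),(.589,.081)),"bottle_tall_mid":((60,124,43,22,82,4),(.623,.154)),"bottle_small_mid":((53,104,38,18,69,4),(.554,.008))}
for c in("scene","side"):
    im=manip.capture(c);cv2.imwrite(f"pics/end_{c}.png",im);C=cam(c)
    for n,(g,x0) in d.items():
        u=proj(C,[[*x0,.06]])[0]
        for o in manip.outline_of(c,n):
            l,t,r,b=o["rect"]
            if l-5<u[0]<r+5 and t-5<u[1]<b+5: print(c,n,round(o["p"],2),o["rect"],*fit(cyl(*g),[(C,o["region"])],x0,False));break
        else: print(c,n,"none")
    for n,B,x0 in(("slide_box",box(82,92,0,30),(.3116,.330,-.09)),):
        for o in manip.outline_of(c,n)[:1]: print(c,n,*fit(B,[(C,o["region"])],x0))
    for o in manip.outline_of(c,"tape")[:1]: print(c,"tape",o["p"],o["rect"])
    for o in manip.outline_of(c,"rack_mid")[:1]: print(c,"rack",o["p"],o["rect"],*fit(box(52,150,68,102),[(C,o["region"])],[.45,.164,-.4]))
E
```

```text
time_s: 60.3
tcp_pos: [0.6236, 0.1536, 0.0634]
ee_rot: [2.665, 1.663, 0.001]
force: [-2.4, -1.9, 6.1]
opening: 0.608
grasp_force: 64.0
time_s: 61.3
tcp_pos: [0.623, 0.1536, 0.2652]
ee_rot: [2.665, 1.663, 0.001]
force: [0.5, 0.7, 0.7]
opening: 0.903
grasp_force: 0.0
time_s: 62.3
tcp_pos: [0.3973, 0.3756, 0.3131]
ee_rot: [2.663, 1.666, 0.001]
force: [0.8, -0.7, 0.8]
opening: 0.996
grasp_force: 0.0
scene bottle_wide_mid 0.9 [372.3, 228.7, 405.8, 283.6] [0.5902 0.0797] 0.9281934440687932
scene bottle_tall_mid 0.56 [354.6, 199.3, 386.1, 257.5] [0.6257 0.1526] 0.8347011039366798
scene bottle_small_mid 0.83 [385.5, 258.2, 419.3, 312.8] [0.5568 0.0081] 0.9038007396515617
scene slide_box [ 0.3119  0.3276 -0.098 ] 0.9731520344097957
scene tape 0.93 [332.1, 215.0, 354.0, 233.6]
scene rack 0.71 [254.8, 228.1, 353.0, 326.2] [0.3804 0.101  0.6838] 0.48518465595406657
side bottle_wide_mid 0.94 [292.6, 265.0, 319.4, 315.7] [0.59  0.083] 0.9063543225509382
side bottle_tall_mid 0.98 [310.5, 242.9, 335.5, 289.4] [0.6249 0.1544] 0.7419199228171732
side bottle_small_mid 0.91 [279.5, 298.0, 302.4, 336.9] [0.5537 0.0093] 0.9253898380959487
side slide_box [ 0.3121  0.3293 -0.0882] 0.9599810841165691
side tape 0.47 [327.8, 238.2, 339.9, 252.6]
side rack 0.56 [229.9, 222.5, 280.0, 280.1] [ 0.4507  0.1659 -0.3857] 0.9096644564998996
```

```bash
python3 -c "
from station import manip
print(manip.close_job())"
```

```text
the job is handed in; nothing more can be done
None
```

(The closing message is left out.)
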